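# Put the milled samples away in the sliding-cover case and lock it

### The job

Put the milled samples lying on the bench away in the grey sample case: turn the red cam lever fully out to free the blue cover, slide the cover fully open, and put every sample in the tray side by side, none on top of another. Then slide the cover fully shut again and turn the lever fully back to lock it. Leave the mug, the tool post and the chip brush where they are.

Things in the scene. Friction and masses are not known exactly. Their poses are not given: they have to be found in the camera images.
- case: Grey sample case fixed on the bench, 426 x 186 mm, rim 62 mm high. Origin on the bench under the tray's centre; x points along the case from the tray to the flat deck, z up. The deck (x 108 to 315 mm, 62 mm high) takes the cover when open. A bracket 56 mm high reaches to y = -141 mm at x 42 to 78 mm and carries the lever.
- tray (a point): Centre of the tray's black rubber floor, 8 mm above the bench. Axes as the case's. The open tray is 200 mm (x) by 170 mm (y) inside, walls 8 mm thick; 54 mm from its floor to the underside of the cover.
- cover (a joint): Slide of the blue flat cover (214 x 186 x 8 mm, on the case rim, top 70 mm above the bench), m: 0 = shut over the tray, 0.205 = fully open over the deck (moved along the case's +x). Stays where it is left; about 2.5 N of friction. The lever's nose blocks a steel lug on its -y edge while the lever is locked.
- cover_grip (a point): Middle of the black grip bar on the cover, 86 mm above the bench. The bar is 18 mm wide along the case's x, 96 mm long along the case's y, and stands 32 mm up from the cover (top 102 mm above the bench). Shut, it is at case x = -35 mm, y = 0; it moves with the cover. Axes as the case's.
- lever (a joint): Cam lever's turn about its upright pivot, rad: 0 = locked (arm parallel to the case, pointing along its -x), 1.57 = free (arm pointing squarely away from the case, along its -y); as it grows it turns anticlockwise seen from above. Stays where it is left; about 2 N at the knob turns it. Near 0 its nose holds the cover to within 5 mm of shut.
- lever_pivot (a point): The lever's upright pivot axis, at case x = 60 mm, y = -125 mm, 58 mm above the bench. Axes as the case's.
- lever_grip (a point): Point on the lever's upright red round knob (18 mm in diameter, from 73 to 113 mm above the bench), on its axis at 96 mm above the bench, 75 mm from the pivot. The flat red arm below it is 14 mm wide with its top 75 mm above the bench.
- step_block: Milled aluminium step block, 44 (x) x 68 (y) mm, 34 mm high over its half at +y, 20 mm high over the rest; 0.2 kg. Origin at the centre of its underside, z up. May be absent.
- pocket_block: Milled light wooden block with a pocket in its top, 46 (x) x 72 (y) x 26 mm high, rim 8 mm wide, pocket 14 mm deep; 0.08 kg. Origin at the centre of its underside, z up. May be absent.
- boss_block: Milled orange plastic block, 44 (x) x 66 (y) x 22 mm with a round boss 32 mm in diameter and 12 mm high on top; 0.11 kg. Origin at the centre of its underside, z up. May be absent.
- channel_block: Milled brass block with a channel 18 mm wide and 18 mm deep along y, 42 (x) x 64 (y) x 30 mm high; 0.3 kg. Origin at the centre of its underside, z up. May be absent.
- tool_post: Old dark steel and copper-coloured tool post, 90 x 90 mm, 85 mm high: leave alone. Origin at the centre of its underside.
- mug: White mug, 80 mm in diameter, 90 mm high: leave alone. Origin at the centre of its underside.
- chip_brush: Hand brush for chips, 200 mm long, lying on the bench: leave alone. Origin under its middle; it lies along its own x.
Things that resemble listed ones, but are neither listed nor needed, are in the scene too. What is shaped like the chip_brush but pink is not meant. There is more than one size of the pocket_block; the job needs the middle-sized.

How it is judged:
On the way, in this order (a step that is already met when the one before it is completed fails the run):
1. the lever is turned out, with the cover still shut (value of joint lever above 1.4 rad and value of joint cover below 0.015 m), for 0.1 s.
2. the cover is slid open over the deck (value of joint cover above 0.19 m), for 0.2 s.
3. every sample is in the tray (x of step_block in the frame of case between -0.099 and 0.099 m and y of step_block in the frame of case between -0.084 and 0.084 m and z of step_block in the frame of case between 0 and 0.05 m and x of pocket_block in the frame of case between -0.099 and 0.099 m and y of pocket_block in the frame of case between -0.084 and 0.084 m and z of pocket_block in the frame of case between 0 and 0.05 m and x of boss_block in the frame of case between -0.099 and 0.099 m and y of boss_block in the frame of case between -0.084 and 0.084 m and z of boss_block in the frame of case between 0 and 0.05 m and x of channel_block in the frame of case between -0.099 and 0.099 m and y of channel_block in the frame of case between -0.084 and 0.084 m and z of channel_block in the frame of case between 0 and 0.05 m), for 0.3 s.
4. the cover is fully shut, the lever still free (value of joint cover below 0.006 m and value of joint lever above 0.5 rad), for 0.1 s.
5. the lever is turned back to lock the cover (value of joint lever below 0.15 rad and value of joint cover below 0.006 m), for 0.2 s.
At the end, for the whole second after the job is handed in: Every sample lies at rest in the tray (inside its walls, below the rim), the cover is within 6 mm of fully shut and the lever within 0.15 rad of fully locked (all of step 3 and all of step 5 and linear speed of each of step_block, pocket_block, boss_block, channel_block below 0.02 m/s); the robot touches nothing.
It fails at once if a bystander (mug, tool post, chip brush) is moved more than 30 mm (distance of any of tool_post, mug, chip_brush from where it was at the start of the episode above 0.03 m).
It fails at once if a sample is knocked off the bench (height (world z) of any of step_block, pocket_block, boss_block, channel_block below -0.05 m).
Of step_block, pocket_block, boss_block, channel_block only 3 to 4 are there at a start; the rules pass over those that are not, and their reading is None.
At some moment in a run one of step_block, pocket_block, boss_block, channel_block may be knocked a few centimetres aside while the robot is not near it.
Once in a run the grip may slacken for a moment while it holds something.
It also fails if it takes over 200 s, if anything falls off the work surface, if the arm or the gripper's body presses on something with over 40 N, if the wrist force passes 120 N, or if a joint passes its speed limit or range.

### The arm

A 7-joint arm with a two-finger parallel gripper is mounted at the origin on the work surface. World frame = base frame: x ahead of the robot, y to its left, z up, the work surface at z = 0. Lengths are in m, angles in rad, forces in N, time in s.
With the tool pointing down it reaches from about 0.425 to 0.825 m from the base axis. Payload 3.6 kg.
Tool frame: the origin (TCP) lies at the very end of the fingers, on their centre line; the grasp point (between the pads) lies ctrl.grip_depth behind it (ctrl.grip_depth is the distance from the TCP to the grasp point, in m); z points along the fingers, y is the line along which they close (so a half turn about z gives the same grasp; the last joint's range is limited). The gripper opens to 85 mm and grips with 20 to 120 N. Pads are 22 mm wide; open, the fingers measure 114 mm over their backs; the gripper's body (76 mm by 85 mm) begins 54 mm behind the grasp point. The pads swing forward as they close: fully open they stand 13 mm farther back than shut.
Start: joints at [1.315, 0.615, -0.013, 1.423, 0.008, 1.103, -0.04], TCP at [0.148, -0.633, 0.198] pointing down, gripper open.
Joint ranges: [-3.12, 3.12], [-0.3, 2.06], [-1.34, 1.32], [0.26, 2.42], [-1.36, 4.5], [0.01, 1.98], [-2.84, 2.84]. Speed limits (rad/s): [2.79, 2.79, 3.14, 3.14, 3.14, 3.14, 3.14].

### API

Orientations are given as [roll, pitch, yaw] about the fixed x, y, z axes, in that order (R = Rz(yaw) Ry(pitch) Rx(roll)).
In Python, from cell import ctrl gives the robot as it stands.
- The arm moves only by the tool move_arm, never from a script. Its argument "deltas" is a list of rows, each an object of numbers: "tx", "ty", "tz": the shift along the tool's x, y, z in mm; "turn": the turn about the tool's z in degrees; "claw": the closure in counts, from 0 (fully open) to 255 (shut). In form: [{"tx": .., "ty": .., "tz": .., "turn": .., "claw": ..}, ...]. A call has 1 to 8 rows; each row shifts and turns the commanded pose from where the row before left it, along the tool's axes as they then stand; what a row does not reach is not made up. A row lasts 1/10 s, in which the tool goes at most 50 mm and 8.59 degrees, less where a joint would pass 70% of its speed; a pose out of reach is approached as far as the arm can. A call with a gripper value outside its range is refused whole. The fingers move at their own pace and stop on an object; "squeeze" is the grip in N (left out, the last holds). Time passes only in rows, so rows that do not move let the fingers close. It gives the time, the measured TCP pose, the force, the opening and the grip force at its end, in the units of the state.
- ctrl.read_state(): the state, without advancing time (a new reading comes with each control period).
- ctrl.snapshot(name): name is "scene" or "side" or "wrist"; returns a dict with "frame" (400x640x3 uint8, red, green, blue), "vfov" (degrees; the focal length in pixels is half the picture's height over the tangent of half this angle, whatever the lens; pixels are square), "cx", "cy" (the principal point, pixels), "distortion" ([k1, k2, p1, p2, k3] as OpenCV has them; the pictures are not rectified), "extrinsics" (4x4, takes a point from camera to world coordinates). Camera axes: x right, y down, z forward; pixel columns grow to the right and rows downward; lengths in m; the calibration is good to about 2 mm. A picture is of the moment at which its call begins. There is no depth.
- ctrl.hand_in(): hands the job in; it is judged then, once.
Trained networks look in the newest picture that a camera, given by its name, has taken for a name from the list of things; names that differ only in an ending like _2 or _b are one class to them, and where a whole thing is asked for, a point or a joint stands for the part that bears it (a point fixed in the world has none). Each returns a list of dicts, best first, with "confidence" (0 to 1); they miss things now and then, are a little off and sometimes report something else, mostly with a low value. They report only what shows in the picture. A call takes as long as a camera call. They do not tell look-alikes from the thing itself.
- ctrl.boxes_of(target, camera): "location" ([x, y, z] in m, in world coordinates, good to about 4 mm: the middle of the surface that is visible of it).
The state is a dict: "time": time; "joint_pos": joint angles; "joint_velocities": joint speeds; "effort": joint torques, N m; "position": TCP position; "eef_rot": TCP orientation; "contact_force": force on the tool from outside, world axes, zero at the start; "wrist_torque": the same for the moment, N m; "grip_width": finger opening in m; "grasp_force": force on a finger pad.
Only numpy, scipy, OpenCV 4.12 (cv2) and the standard library are available. Lean on these libraries where they do the work, as an engineer would, in place of code of your own. Each camera call takes 0.05 s, during which the arm holds its last target. There are 200 camera calls.

## Working session

There is one attempt and no reset: what is moved stays moved. The work goes in short steps, Python scripts to look and compute and a tool call to move; the robot and the scene stay as the last step left them, time stands still between calls to the robot, and variables do not carry over. Pictures are saved under pics/ and viewed, at most 14 in all, crops included, and the job is handed in when it is done.

Besides the shell and the picture viewer there is one more tool, called after "Emit:" by a JSON object that holds its "api" and its "payload", one argument or row to a line. move_arm: Moves the arm, as the interface text tells. Its arguments: {"type":"object","properties":{"deltas":{"type":"array","items":{"type":"object","properties":{"tx":{"type":"number"},"ty":{"type":"number"},"tz":{"type":"number"},"turn":{"type":"number"},"claw":{"type":"number"}}}},"squeeze":{"type":"number"}},"required":["deltas"]}

```bash
mkdir -p pics; ls
cat > h.py <<'E'
import numpy as np, cv2
from cell import ctrl
def snap(n,f=None):
    s=ctrl.snapshot(n)
    if f: cv2.imwrite('pics/'+f,cv2.cvtColor(s['frame'],cv2.COLOR_RGB2BGR))
    return s
def K(s):
    f=200/np.tan(np.radians(s['vfov'])/2); return np.array([[f,0,s['cx']],[0,f,s['cy']],[0,0,1.]])
def pix2w(s,uv,z):
    E=np.array(s['extrinsics']); p=cv2.undistortPoints(np.array(uv,float).reshape(-1,1,2),K(s),np.array(s['distortion'])).reshape(-1,2)
    d=np.c_[p,np.ones(len(p))]@E[:3,:3].T; o=E[:3,3]; return o+d*((z-o[2])/d[:,2])[:,None]
def w2pix(s,P):
    E=np.linalg.inv(np.array(s['extrinsics'])); P=np.array(P,float).reshape(-1,3)@E[:3,:3].T+E[:3,3]
    return cv2.projectPoints(P,np.zeros(3),np.zeros(3),K(s),np.array(s['distortion']))[0].reshape(-1,2)
E
python3 - <<'E'
from h import *
np.set_printoptions(precision=3,suppress=True)
S={n:snap(n,n+'0.png') for n in('scene','side')}
for n in S:
    print(n,S[n]['extrinsics'],S[n]['vfov'])
    for t in ['case','cover','cover_grip','lever','lever_grip','step_block','pocket_block','boss_block','channel_block','tool_post','mug','chip_brush']:
        for r in ctrl.boxes_of(t,n)[:4]: print(t,np.round(r['location'],3),round(r['confidence'],2),w2pix(S[n],r['location']).round()[0])
print(ctrl.read_state(),ctrl.grip_depth)
E
```

```text
pics
scene [[-0.799  0.383 -0.463  1.18 ]
 [ 0.601  0.531 -0.598  0.904]
 [ 0.017 -0.756 -0.655  1.107]
 [ 0.     0.     0.     1.   ]] 42.765858450227135
case [0.609 0.178 0.064] 0.84 [317. 264.]
case [0.515 0.036 0.077] 0.37 [313. 218.]
cover [0.496 0.165 0.07 ] 0.69 [346. 242.]
lever [0.61  0.179 0.066] 0.64 [317. 264.]
lever [0.512 0.031 0.076] 0.55 [313. 217.]
lever [0.499 0.17  0.068] 0.2 [347. 244.]
lever_grip [0.515 0.036 0.074] 0.77 [313. 219.]
step_block [ 0.62  -0.342  0.025] 0.53 [221. 179.]
pocket_block [ 0.488 -0.36   0.016] 0.75 [252. 165.]
pocket_block [ 0.489 -0.495  0.024] 0.72 [233. 145.]
pocket_block [0.5   0.168 0.069] 0.62 [346. 244.]
pocket_block [ 0.601 -0.465  0.017] 0.54 [210. 161.]
boss_block [ 0.485 -0.222  0.024] 0.72 [274. 183.]
tool_post [0.616 0.455 0.028] 0.85 [382. 344.]
mug [0.457 0.411 0.058] 0.88 [417. 294.]
chip_brush [ 0.32  -0.24   0.017] 0.82 [311. 164.]
chip_brush [ 0.302 -0.397  0.017] 0.76 [290. 142.]
chip_brush [ 0.488 -0.224  0.023] 0.24 [273. 183.]
side [[ 0.996 -0.048  0.072  0.347]
 [-0.085 -0.674  0.733 -1.219]
 [ 0.013 -0.737 -0.676 
[... 536 characters left out ...]
]
tool_post [0.601 0.419 0.024] 0.79 [346. 136.]
mug [0.452 0.379 0.057] 0.56 [310. 137.]
chip_brush [ 0.313 -0.253  0.015] 0.85 [278. 274.]
chip_brush [ 0.3   -0.412  0.018] 0.66 [275. 319.]
{'time': 1.3, 'joint_pos': array([ 1.314,  0.615, -0.013,  1.423,  0.008,  1.103, -0.04 ]), 'joint_velocities': array([ 0.   ,  0.   , -0.001,  0.001, -0.001,  0.001, -0.001]), 'effort': array([  0.001, -46.91 ,   0.259, -17.134,   0.01 ,   0.002,   0.   ]), 'position': array([ 0.148, -0.633,  0.198]), 'eef_rot': array([-3.142, -0.   ,  0.23 ]), 'contact_force': array([ 0.14 , -0.559,  0.391]), 'wrist_torque': array([-0.004, -0.004, -0.029]), 'grasp_force': 0.0, 'grip_width': 0.08568593973823202} 0.0187
```

View pics/scene0.png

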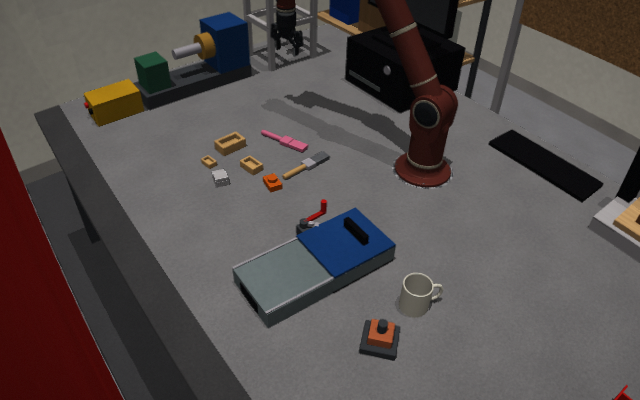

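View pics/side0.png

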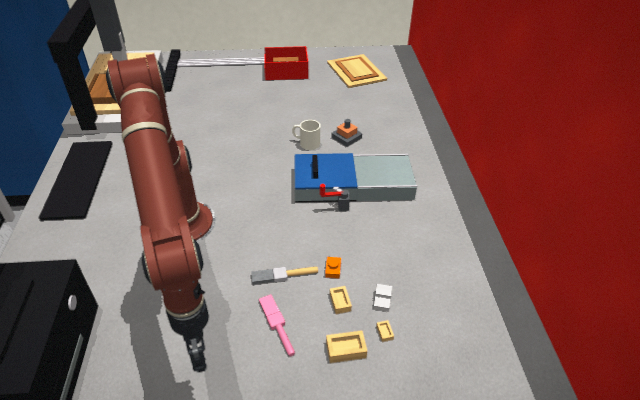

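Scene picture: step block (221,178), boss block (272,182), and three pocket blocks: large (230,143), middle (251,165) and small (209,161). The middle one fits. There is no brass block. The case's lever is at (318,212), the mug at (417,293), the tool post at (380,340), and the real brush is the wooden one at (306,165).

```bash
cat > m.py <<'E'
from h import *
np.set_printoptions(precision=4,suppress=True)
out=[]
for n in('scene','side'):
    s=snap(n); im=s['frame']; hsv=cv2.cvtColor(im,cv2.COLOR_RGB2HSV)
    def rect(name,m,z):
        c,_=cv2.findContours(m.astype(np.uint8),cv2.RETR_EXTERNAL,cv2.CHAIN_APPROX_NONE); c=max(c,key=cv2.contourArea)
        w=pix2w(s,c.reshape(-1,2),z); r=cv2.minAreaRect((w[:,:2]*1000).astype(np.float32)); print(n,name,np.round(r[0],1),np.round(r[1],1),round(r[2],1),cv2.contourArea(c))
    def roi(p,r):
        m=np.zeros(im.shape[:2],bool); u,v=w2pix(s,p)[0].astype(int); m[v-r:v+r,u-r:u+r]=1; return m
    H,Sa,V=[hsv[...,i].astype(int) for i in range(3)]
    rect('cover',(H>105)&(H<125)&(Sa>150)&roi([.5,.15,.07],60),.068)
    rect('lever',((H<8)|(H>172))&(Sa>150)&roi([.51,.03,.08],25),.08)
    rect('boss',(H<14)&(Sa>150)&roi([.483,-.235,.02],16),.015)
    rect('pocket',(H>12)&(H<30)&(Sa>90)&roi([.488,-.36,.02],17),.02)
    rect('pocketL',(H>12)&(H<30)&(Sa>90)&roi([.489,-.505,.02],22),.02)
    rect('pocketS',(H>12)&(H<30)&(Sa>90)&roi([.598,-.468,.02],13),.02)
    rect('step',(V>150)&(Sa<40)&roi([.615,-.35,.02],16),.02)
    a={'scene':[(190,125,100,75),(225,190,180,135)],'side':[(250,240,160,120),(285,140,140,105)]}[n]
    out.append(np.hstack([cv2.resize(im[y:y+h,x:x+w],(400,300),interpolation=cv2.INTER_CUBIC) for x,y,w,h in a]))
cv2.imwrite('pics/crops.png',cv2.cvtColor(np.vstack(out),cv2.COLOR_RGB2BGR))
E
python3 m.py
```

```text
scene cover [491.1 154.7] [190.7 216.4] 87.5 3538.0
scene lever [484.   23.6] [106.8  33.2] 24.4 111.5
scene boss [ 483.1 -239.8] [89.6 50.9] 78.7 218.0
scene pocket [ 493.1 -358.3] [64.5 96.7] 8.3 260.0
scene pocketL [ 488.2 -518.3] [121.4 106.4] 4.0 453.0
scene pocketS [ 605.3 -463.3] [44.3 71.1] 6.5 121.0
scene step [ 608.5 -378.2] [49.7 44.6] 77.1 91.0
side cover [490.2 158.1] [191.1 210.8] 87.3 1917.5
side lever [496.8  38.7] [60.5 66.9] 85.3 98.0
side boss [ 475.6 -271.9] [11.4 26.7] 85.7 8.0
side pocket [ 488.3 -362.9] [50.  87.2] 8.3 387.0
side pocketL [ 487.4 -512.7] [102.4  80.5] 4.2 975.0
side pocketS [ 597.5 -474.3] [36.2 58.3] 8.4 217.5
side step [ 615.5 -343.8] [117.8  92.5] 81.3 846.0
```

View pics/crops.png

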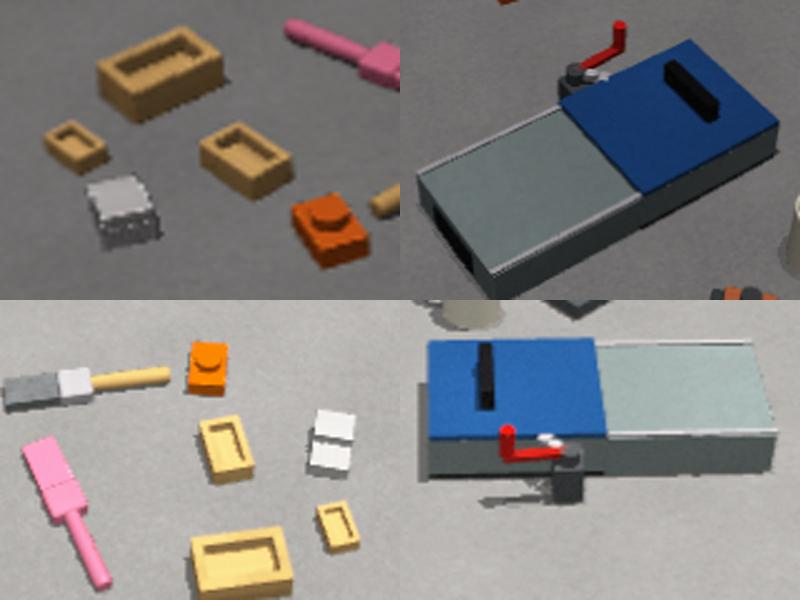

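Emit:
{"api": "move_arm", "payload": {
  "deltas": [
    {"tx": 20,"ty": -11,"tz": -10},
    {"tx": 40,"ty": -22,"tz": -10},
    {"tx": 40,"ty": -22,"tz": -10},
    {"tx": 40,"ty": -22,"tz": -10},
    {"tx": 40,"ty": -22,"tz": -10},
    {"tx": 40,"ty": -22,"tz": -10},
    {"tx": 40,"ty": -22,"tz": -10},
    {"tx": 40,"ty": -22,"tz": -10}
  ]
}}

```text
invalid input
```

Emit:
{"api": "move_arm", "payload": {
  "deltas": [
    {"tx": 40,"ty": -22,"tz": -10},
    {"tx": 40,"ty": -22,"tz": -10},
    {"tx": 12,"ty": -6},
    {"turn": 4},
    {"turn": 4},
    {"turn": 4}
  ]
}}

```text
invalid input
```

```bash
cat > w.py <<'E'
from h import *
np.set_printoptions(precision=4,suppress=True)
import sys
s=snap('wrist',sys.argv[1]); im=s['frame']; st=ctrl.read_state(); print(st['position'],np.degrees(st['eef_rot']),st['time'])
hsv=cv2.cvtColor(im,cv2.COLOR_RGB2HSV).astype(int); H,Sa,V=hsv[...,0],hsv[...,1],hsv[...,2]
for t in ['step_block','pocket_block','boss_block','lever','lever_grip','cover_grip']:
    for r in ctrl.boxes_of(t,'wrist')[:3]: print(t,np.round(r['location'],3),round(r['confidence'],2),w2pix(s,r['location']).round()[0])
for n,m,z in [('boss',(H<14)&(Sa>150),.022),('pocket',(H>12)&(H<30)&(Sa>90),.026),('bright',(V>150)&(Sa<60),.03)]:
    c,_=cv2.findContours(m.astype(np.uint8),cv2.RETR_EXTERNAL,cv2.CHAIN_APPROX_NONE)
    for k in sorted(c,key=cv2.contourArea)[-3:]:
        if cv2.contourArea(k)<300: continue
        w=pix2w(s,k.reshape(-1,2),z); r=cv2.minAreaRect((w[:,:2]*1000).astype(np.float32)); print(n,np.round(r[0],1),np.round(r[1],1),round(r[2],1),k.reshape(-1,2).mean(0).round())
E
python3 w.py w1.png
python3 - <<'E'
from h import *
for n,p in (('side',(322.5,189)),('scene',(323,208))):
    s=snap(n); print(n,pix2w(s,[p],.096))
E
```

```text
[ 0.1481 -0.6329  0.1976] [-179.9945   -0.0016   13.17  ] 1.45
side [[0.47046168 0.02756215 0.096     ]]
scene [[0.47922931 0.03411677 0.096     ]]
```

View pics/w1.png

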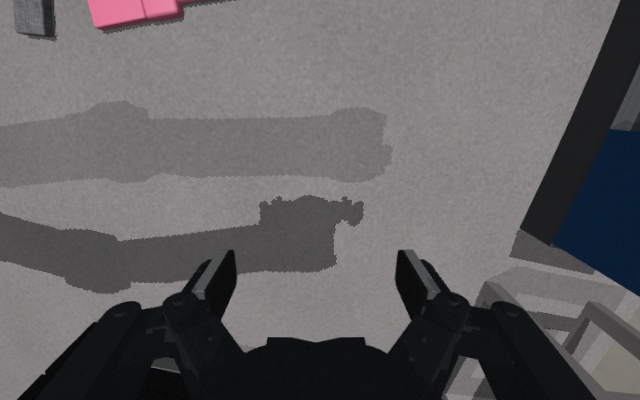

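The wrist view shows the fingers at the bottom, the pink brush at the top (140,8) and no samples yet. The moves were refused, so I'll retry with every field filled in.

Emit:
{"api": "move_arm", "payload": {
  "deltas": [
    {"tx": 20,"ty": -11,"tz": -10,"turn": 0,"claw": 0},
    {"tx": 40,"ty": -22,"tz": -10,"turn": 0,"claw": 0},
    {"tx": 40,"ty": -22,"tz": -10,"turn": 0,"claw": 0},
    {"tx": 40,"ty": -22,"tz": -10,"turn": 0,"claw": 0},
    {"tx": 40,"ty": -22,"tz": -10,"turn": 0,"claw": 0},
    {"tx": 40,"ty": -22,"tz": -10,"turn": 0,"claw": 0},
    {"tx": 40,"ty": -22,"tz": -10,"turn": 0,"claw": 0},
    {"tx": 40,"ty": -22,"tz": -10,"turn": 0,"claw": 0}
  ],
  "squeeze": 40
}}

```text
time: 2.65
position: [0.4038, -0.4025, 0.2783]
eef_rot: [3.141, -0.0, 0.23]
contact_force: [1.0, -0.1, 0.3]
grip_width: 0.0851
grasp_force: 0.0
```

Emit:
{"api": "move_arm", "payload": {
  "deltas": [
    {"tx": 20,"ty": -11,"tz": -10,"turn": 0,"claw": 0},
    {"tx": 0,"ty": 0,"tz": 0,"turn": 8,"claw": 0},
    {"tx": 0,"ty": 0,"tz": 0,"turn": 8,"claw": 0},
    {"tx": 0,"ty": 0,"tz": 0,"turn": 0,"claw": 0}
  ],
  "squeeze": 40
}}

```text
time: 3.05
position: [0.4198, -0.3884, 0.2878]
eef_rot: [3.141, 0.0, -0.049]
contact_force: [0.0, 0.9, -0.0]
grip_width: 0.0856
grasp_force: 0.0
```

```bash
python3 w.py w2.png
```

```text
[ 0.4196 -0.3885  0.2877] [179.9887   0.0107  -2.6664] 3.1
step_block [ 0.604 -0.361  0.026] 0.58 [289.  31.]
step_block [0.506 0.021 0.075] 0.24 [ 24. 123.]
pocket_block [ 0.488 -0.513  0.028] 0.94 [396. 111.]
pocket_block [ 0.487 -0.358  0.021] 0.83 [293. 117.]
pocket_block [ 0.603 -0.472  0.017] 0.81 [367.  29.]
boss_block [ 0.484 -0.242  0.021] 0.75 [219. 123.]
lever [0.509 0.023 0.073] 0.95 [ 24. 120.]
lever_grip [ 0.605 -0.363  0.025] 0.68 [291.  30.]
lever_grip [0.507 0.018 0.078] 0.64 [ 24. 122.]
cover_grip [0.424 0.077 0.07 ] 0.66 [ 13. 179.]
boss [-27.2 -53.3] [40.3 92.8] 89.3 [171. 372.]
boss [-69.7   1.3] [ 42.6 121. ] 57.9 [152. 384.]
boss [489.3  88.3] [ 62.8 107.1] 56.7 [ 20. 130.]
pocket [ 483.3 -243.6] [67.  43.2] 79.8 [218. 123.]
pocket [ 491.2 -360.8] [46.3 71.8] 8.2 [295. 114.]
pocket [ 488.8 -513.3] [100.3  70.4] 3.9 [396. 109.]
bright [ 326.5 -255.8] [35.3 37. ] 5.7 [240. 220.]
bright [ 606.2 -382.8] [30.5 42.6] 74.2 [305.  28.]
bright [ 618.6 -349.9] [35.9 44.1] 74.4 [280.  19.]
```

View pics/w2.png

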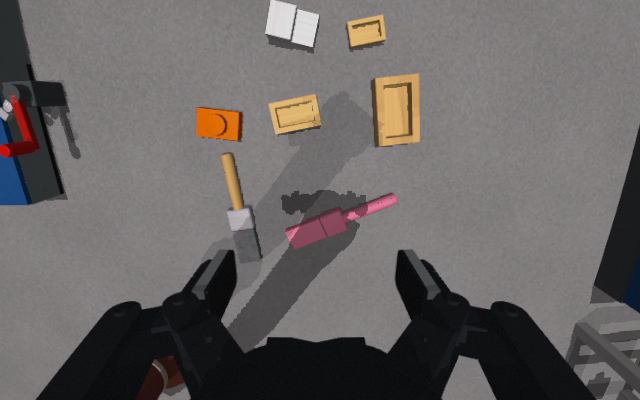

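The wrist view shows the boss at (219,123), middle pocket block at (295,114), step at (292,23), large pocket at (396,110) and small at (366,30). The middle one measures 46 x 72 mm, as listed. Going to the lever now.

Emit:
{"api": "move_arm", "payload": {
  "deltas": [
    {"tx": 0,"ty": -30,"tz": 0,"turn": 0,"claw": 0},
    {"tx": 0,"ty": -48,"tz": 0,"turn": 0,"claw": 0},
    {"tx": 0,"ty": -48,"tz": 0,"turn": 0,"claw": 0},
    {"tx": 0,"ty": -48,"tz": 0,"turn": 0,"claw": 0},
    {"tx": 0,"ty": -48,"tz": 0,"turn": 0,"claw": 0},
    {"tx": 0,"ty": -48,"tz": 0,"turn": 0,"claw": 0},
    {"tx": 0,"ty": -48,"tz": 0,"turn": 0,"claw": 0},
    {"tx": 0,"ty": -48,"tz": 0,"turn": 0,"claw": 0}
  ],
  "squeeze": 40
}}

```text
time: 4.2
position: [0.4375, -0.0214, 0.288]
eef_rot: [3.142, -0.001, -0.049]
contact_force: [0.7, -0.2, 0.8]
grip_width: 0.0857
grasp_force: 0.0
```

Emit:
{"api": "move_arm", "payload": {
  "deltas": [
    {"tx": 0,"ty": -30,"tz": 10,"turn": 0,"claw": 90},
    {"tx": 0,"ty": -25,"tz": 10,"turn": 0,"claw": 90},
    {"tx": 0,"ty": 0,"tz": 10,"turn": 0,"claw": 90},
    {"tx": 0,"ty": 0,"tz": 0,"turn": 0,"claw": 90}
  ],
  "squeeze": 40
}}

```text
time: 4.6
position: [0.4393, 0.0314, 0.2565]
eef_rot: [3.141, 0.003, -0.048]
contact_force: [-0.4, -0.2, 0.7]
grip_width: 0.0552
grasp_force: 0.0
```

```bash
cat > case.py <<'E'
from h import *
import sys
np.set_printoptions(precision=4,suppress=True)
s=snap('wrist',sys.argv[1]); st=ctrl.read_state(); print(st['position'],np.degrees(st['eef_rot']),st['time'],st['grip_width'])
im=s['frame']; hsv=cv2.cvtColor(im,cv2.COLOR_RGB2HSV).astype(int); H,Sa,V=hsv[...,0],hsv[...,1],hsv[...,2]
for n,m,z in [('cover',(H>105)&(H<125)&(Sa>150),.07),('red',((H<8)|(H>172))&(Sa>150),.1)]:
    c,_=cv2.findContours(m.astype(np.uint8),cv2.RETR_EXTERNAL,cv2.CHAIN_APPROX_NONE); k=max(c,key=cv2.contourArea)
    w=pix2w(s,k.reshape(-1,2),z)[:,:2]*1000; r=cv2.minAreaRect(w.astype(np.float32)); print(n,np.round(r[0],1),np.round(r[1],1),round(r[2],1),cv2.boundingRect(k)); print(cv2.boxPoints(r))
# overlay of model
o,a=np.array([.491,.157]),np.radians(-2.6); R=np.array([[np.cos(a),-np.sin(a)],[np.sin(a),np.cos(a)]])
for p in [(-15,-125,113),(60,-125,75),(-107,-93,70),(107,-93,70),(107,93,70),(-107,93,70),(-26,-48,102),(-44,-48,102),(-44,48,102),(-26,48,102),(-111,-93,62),(315,-93,62),(315,93,62)]:
    P=np.r_[o+R@np.array(p[:2])/1000,p[2]/1000]; u=w2pix(s,P)[0]
    cv2.circle(im,tuple(int(x) for x in u),3,(0,255,0),1)
cv2.imwrite('pics/o_'+sys.argv[1],cv2.cvtColor(im,cv2.COLOR_RGB2BGR))
E
python3 case.py w3.png
```

```text
[0.44   0.0305 0.2572] [179.9407   0.0864  -2.8969] 4.65 0.055507418992812564
cover [493.1 156.8] [185.7 212.2] 87.6 (130, 41, 161, 171)
[[383.1055  68.5202]
 [595.1564  59.479 ]
 [603.0686 245.0505]
 [391.0177 254.0917]]
red [501.8  26.7] [17.8 80.1] 89.3 (308, 86, 18, 72)
[[461.6757  18.311 ]
 [541.7633  17.2957]
 [541.9895  35.1387]
 [461.9019  36.1541]]
```

View pics/o_w3.png

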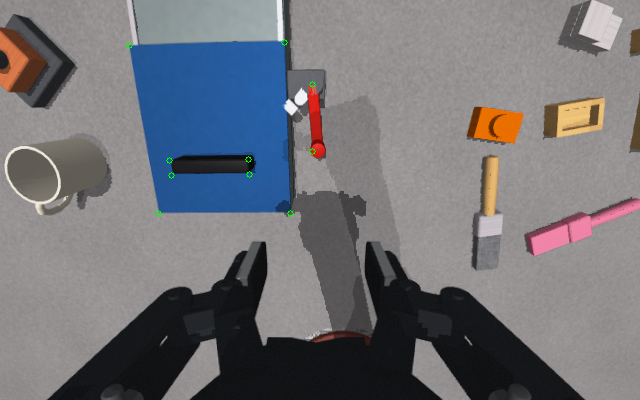

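The model corners (green) fit the cover, and the knob at (318,150) is within a few mm of its prediction. Descending on the knob.

Emit:
{"api": "move_arm", "payload": {
  "deltas": [
    {"tx": 20,"ty": 0,"tz": 30,"turn": 0,"claw": 90},
    {"tx": 12,"ty": 0,"tz": 40,"turn": 0,"claw": 90},
    {"tx": 0,"ty": 0,"tz": 40,"turn": 0,"claw": 90},
    {"tx": 0,"ty": 0,"tz": 40,"turn": 0,"claw": 90},
    {"tx": 0,"ty": 0,"tz": 22,"turn": 0,"claw": 90},
    {"tx": 0,"ty": 0,"tz": 0,"turn": 0,"claw": 255},
    {"tx": 0,"ty": 0,"tz": 0,"turn": 0,"claw": 255},
    {"tx": 0,"ty": 0,"tz": 0,"turn": 0,"claw": 255}
  ],
  "squeeze": 25
}}

```text
time: 5.45
position: [0.474, 0.0297, 0.0873]
eef_rot: [-3.141, -0.004, -0.051]
contact_force: [-0.7, -0.6, -0.4]
grip_width: 0.0121
grasp_force: 0.0
```

Emit:
{"api": "move_arm", "payload": {
  "deltas": [
    {"tx": 0,"ty": 0,"tz": 0,"turn": 0,"claw": 255},
    {"tx": 0,"ty": 0,"tz": 0,"turn": 0,"claw": 255}
  ],
  "squeeze": 25
}}

```text
time: 5.65
position: [0.4732, 0.0302, 0.0868]
eef_rot: [-3.141, -0.003, -0.05]
contact_force: [0.3, 0.3, 0.2]
grip_width: 0.0001
grasp_force: 0.0
```

Run:
```python
from h import *
s=snap('wrist'); print(w2pix(s,[[.472,.029,.113],[.472,.029,.075],[.473,.030,.087]]))
t=snap('side'); 
cv2.imwrite('pics/w4.png',cv2.cvtColor(np.hstack([cv2.resize(s['frame'][:,120:520],(400,400)),cv2.resize(t['frame'][140:230,280:370],(400,400),interpolation=cv2.INTER_CUBIC)]),cv2.COLOR_RGB2BGR))
```

```text
[[317.57903422 249.69767639]
 [317.17602829 224.41040632]
 [315.76629578 230.11950001]]
```

View pics/w4.png

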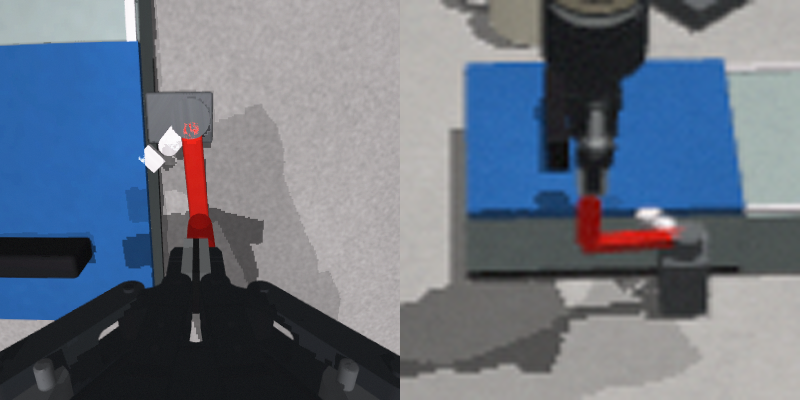

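Run:
```python
from h import *
np.set_printoptions(precision=4,suppress=True)
for n in ('wrist','scene','side'):
    s=snap(n); im=s['frame']; hsv=cv2.cvtColor(im,cv2.COLOR_RGB2HSV).astype(int); H,Sa,V=hsv[...,0],hsv[...,1],hsv[...,2]
    m=((H<8)|(H>172))&(Sa>150); u,v=w2pix(s,[.5,.03,.08])[0].astype(int); q=np.zeros_like(m); q[max(0,v-150):v+150,max(0,u-60):u+60]=1
    if n!='wrist': q[:]=0; q[v-30:v+25,u-30:u+30]=1
    m&=q
    ys,xs=np.nonzero(m); print(n,'v',ys.min(),ys.max(),'u',xs.min(),xs.max())
    if n=='wrist':
        for r in range(ys.min(),ys.max()+1,8):
            c=xs[ys==r]; 
            if len(c): print(r,c.min(),c.max(),V[r,int(c.mean())],pix2w(s,[[c.mean(),r]],.075)[0,:2],pix2w(s,[[c.mean(),r]],.113)[0,:2])
    else:
        print(w2pix(s,[[.472,.029,.113],[.472,.029,.075],[.48,.025,.113],[.48,.025,.075],[.547,.0295,.075]]))
        w=cv2.resize(im[v-30:v+25,u-30:u+30],(480,440),interpolation=cv2.INTER_CUBIC); print(v-30,u-30)
        if n=='scene': cv2.imwrite('pics/s5.png',cv2.cvtColor(w,cv2.COLOR_RGB2BGR))
```

```text
wrist v 135 246 u 302 334
135 321 321 118 [0.5355 0.0235] [0.5391 0.0241]
143 303 322 213 [0.5305 0.0294] [0.5352 0.0288]
151 303 322 213 [0.5252 0.0296] [0.5309 0.029 ]
159 304 323 210 [0.5198 0.0293] [0.5266 0.0287]
167 305 324 208 [0.5143 0.0289] [0.5222 0.0284]
175 306 324 207 [0.5087 0.0288] [0.5177 0.0283]
183 307 325 207 [0.503  0.0284] [0.5132 0.028 ]
191 307 326 203 [0.4972 0.0283] [0.5086 0.0279]
199 308 326 206 [0.4912 0.0283] [0.5039 0.0279]
207 309 327 198 [0.4852 0.0278] [0.499  0.0275]
215 310 328 130 [0.479  0.0274] [0.4941 0.0272]
223 308 331 132 [0.4728 0.0273] [0.4891 0.0271]
231 307 332 108 [0.4664 0.0276] [0.4841 0.0274]
239 328 333 113 [0.4595 0.0198] [0.4786 0.0211]
scene v 201 220 u 307 325
[[324.0382 201.8001]
 [323.6969 211.3209]
 [321.0502 202.1257]
 [320.7577 211.6495]
 [303.4536 221.5973]]
184 286
side v 185 196 u 320 340
[[322.9996 184.8409]
 [322.8319 193.3746]
 [325.5245 185.5268]
 [325.3182 194.062 ]
 [345.0468 192.2121]]
161 301
```

View pics/s5.png

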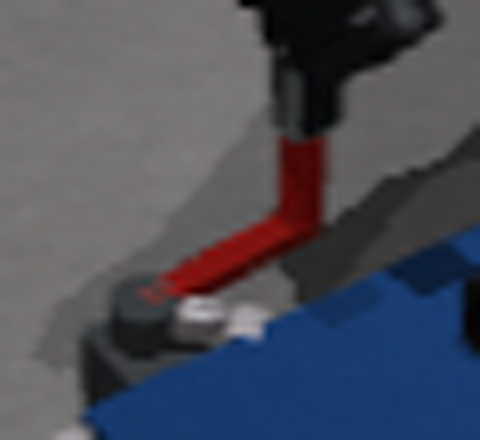

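Run:
```python
from h import *
np.set_printoptions(precision=4,suppress=True)
st=ctrl.read_state(); p=st['position']; a=st['eef_rot'][2]; print(p,st['eef_rot'],st['contact_force'],st['grip_width'])
s=snap('wrist'); E=np.array(s['extrinsics']); print(E[:3,3]-p)
x=np.array([np.cos(a),np.sin(a),0]);y=np.array([np.sin(a),-np.cos(a),0])
for d in (-.0,-.013,-.025,-.04,-.05): print(d,w2pix(s,[p+k*.0425*y+f*.011*x-d*np.array([0,0,1]) for k in(-1,1) for f in (-1,1)]).ravel())
```

```text
[0.4724 0.0303 0.0859] [-3.1415 -0.0004 -0.0493] [ 0.7328 -0.5863  0.7285] -0.0001456978593853
[ 0.0808 -0.0039  0.1757]
-0.0 [254.927  244.039  252.6692 214.9049 375.8724 243.9611 378.1067 214.8354]
-0.013 [250.9128 253.2718 248.3194 222.4956 379.9071 253.185  382.4761 222.4181]
-0.025 [246.711  262.9482 243.7374 230.5002 384.1303 262.8515 387.0784 230.4138]
-0.04 [240.6359 276.9607 237.0591 242.1838 390.2361 276.8489 393.7859 242.0836]
-0.05 [235.9653 287.7519 231.8802 251.258  394.93   287.6277 398.9872 251.1463]
```

The pictures (crop pixel (305,135)) show the fingertips ending just above the knob. The real tips sit about 35 mm behind the reported TCP, so I'll go lower, carefully.

Emit:
{"api": "move_arm", "payload": {
  "deltas": [
    {"tx": 0,"ty": 1,"tz": -10,"turn": 0,"claw": 90},
    {"tx": 0,"ty": 1,"tz": -10,"turn": 0,"claw": 90},
    {"tx": 0,"ty": 0,"tz": 0,"turn": 0,"claw": 90},
    {"tx": 0,"ty": 0,"tz": 15,"turn": 0,"claw": 90},
    {"tx": 0,"ty": 0,"tz": 15,"turn": 0,"claw": 90},
    {"tx": 0,"ty": 0,"tz": 10,"turn": 0,"claw": 90},
    {"tx": 0,"ty": 0,"tz": 10,"turn": 0,"claw": 90},
    {"tx": 0,"ty": 0,"tz": 0,"turn": 0,"claw": 90}
  ],
  "squeeze": 25
}}

```text
time: 6.75
position: [0.4714, 0.0282, 0.0546]
eef_rot: [3.141, 0.002, -0.049]
contact_force: [-0.1, -0.1, 0.8]
grip_width: 0.0554
grasp_force: 0.0
```

Emit:
{"api": "move_arm", "payload": {
  "deltas": [
    {"tx": 0,"ty": 0,"tz": 0,"turn": 0,"claw": 255},
    {"tx": 0,"ty": 0,"tz": 0,"turn": 0,"claw": 255},
    {"tx": 0,"ty": 0,"tz": 0,"turn": 0,"claw": 255},
    {"tx": 0,"ty": 0,"tz": 0,"turn": 0,"claw": 255},
    {"tx": 0,"ty": 0,"tz": 0,"turn": 0,"claw": 255}
  ],
  "squeeze": 25
}}

```text
time: 7.25
position: [0.4726, 0.0283, 0.0561]
eef_rot: [-3.142, -0.001, -0.05]
contact_force: [-0.1, -0.5, 3.8]
grip_width: 0.0169
grasp_force: 24.7
```

Run:
```python
from h import *
t=snap('scene');s=snap('side');w=snap('wrist')
f=lambda i,v,u:cv2.resize(i['frame'][v:v+60,u:u+60],(260,260),interpolation=cv2.INTER_CUBIC)
cv2.imwrite('pics/s6.png',cv2.cvtColor(np.hstack([f(t,170,290),f(s,150,295),cv2.resize(w['frame'][100:300,220:420],(260,260))]),cv2.COLOR_RGB2BGR))
```

```text
(no output)
```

View pics/s6.png

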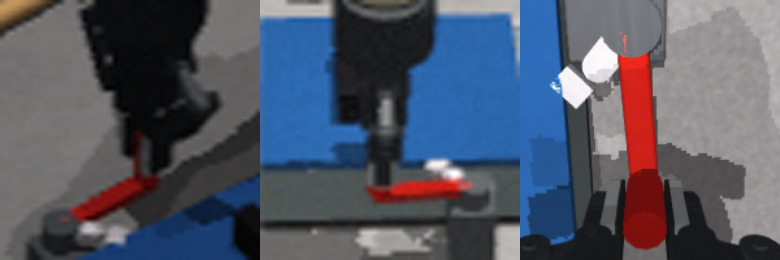

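The knob is gripped (17 mm). Turning it out along the arc.

Emit:
{"api": "move_arm", "payload": {
  "deltas": [
    {"tx": 1.4,"ty": 10.3,"tz": 0,"turn": -8,"claw": 255},
    {"tx": 1.4,"ty": 10.3,"tz": 0,"turn": -8,"claw": 255},
    {"tx": 1.4,"ty": 10.3,"tz": 0,"turn": -8,"claw": 255},
    {"tx": 1.4,"ty": 10.3,"tz": 0,"turn": -8,"claw": 255},
    {"tx": 1.4,"ty": 10.3,"tz": 0,"turn": -8,"claw": 255},
    {"tx": 1.4,"ty": 10.3,"tz": 0,"turn": -8,"claw": 255},
    {"tx": 1.4,"ty": 10.3,"tz": 0,"turn": -8,"claw": 255},
    {"tx": 1.4,"ty": 10.3,"tz": 0,"turn": -8,"claw": 255}
  ],
  "squeeze": 25
}}

```text
time: 8.2
position: [0.5161, -0.0362, 0.0562]
eef_rot: [3.141, -0.004, 1.074]
contact_force: [-0.1, 4.0, 3.7]
grip_width: 0.0172
grasp_force: 24.8
```

Emit:
{"api": "move_arm", "payload": {
  "deltas": [
    {"tx": 1.4,"ty": 10.3,"tz": 0,"turn": -8,"claw": 255},
    {"tx": 1.4,"ty": 10.3,"tz": 0,"turn": -8,"claw": 255},
    {"tx": 0,"ty": 0,"tz": 0,"turn": 0,"claw": 255},
    {"tx": 0,"ty": 0,"tz": 0,"turn": 0,"claw": 255}
  ],
  "squeeze": 25
}}

```text
time: 8.6
position: [0.5362, -0.0418, 0.0561]
eef_rot: [3.14, -0.004, 1.347]
contact_force: [0.8, 4.2, 3.2]
grip_width: 0.0169
grasp_force: 24.9
```

Emit:
{"api": "move_arm", "payload": {
  "deltas": [
    {"tx": 0,"ty": 6,"tz": 0,"turn": -5,"claw": 255},
    {"tx": 0,"ty": 3,"tz": 0,"turn": 0,"claw": 255},
    {"tx": 0,"ty": 0,"tz": 0,"turn": 0,"claw": 255},
    {"tx": 0,"ty": 0,"tz": 0,"turn": 0,"claw": 255}
  ],
  "squeeze": 25
}}

```text
time: 9.0
position: [0.5427, -0.0424, 0.0561]
eef_rot: [-3.14, -0.003, 1.436]
contact_force: [-3.3, 5.3, 6.0]
grip_width: 0.0169
grasp_force: 25.1
```

Emit:
{"api": "move_arm", "payload": {
  "deltas": [
    {"tx": 0,"ty": 0,"tz": 0,"turn": 0,"claw": 80},
    {"tx": 0,"ty": 0,"tz": 0,"turn": 0,"claw": 80},
    {"tx": 0,"ty": 0,"tz": -30,"turn": 0,"claw": 80},
    {"tx": 0,"ty": 0,"tz": -35,"turn": -5,"claw": 80},
    {"tx": 40,"ty": -19,"tz": 0,"turn": 0,"claw": 80},
    {"tx": 40,"ty": -19,"tz": 0,"turn": 0,"claw": 80},
    {"tx": 40,"ty": -19,"tz": 0,"turn": 0,"claw": 80},
    {"tx": 40,"ty": -19,"tz": 0,"turn": 0,"claw": 80}
  ],
  "squeeze": 25
}}

```text
time: 9.8
position: [0.4753, 0.1177, 0.1204]
eef_rot: [3.141, 0.001, 1.518]
contact_force: [1.7, 0.6, 0.1]
grip_width: 0.0589
grasp_force: 0.0
```

Emit:
{"api": "move_arm", "payload": {
  "deltas": [
    {"tx": 37,"ty": -18,"tz": 0,"turn": 0,"claw": 80},
    {"tx": 0,"ty": 0,"tz": 0,"turn": 0,"claw": 80},
    {"tx": 0,"ty": 0,"tz": 0,"turn": 0,"claw": 80}
  ],
  "squeeze": 25
}}

```text
time: 10.1
position: [0.4595, 0.1554, 0.1204]
eef_rot: [3.142, 0.001, 1.523]
contact_force: [0.5, -1.1, -0.1]
grip_width: 0.0583
grasp_force: 0.0
```

```bash
python3 case.py w7.png
```

```text
[0.46   0.154  0.1203] [-179.9931    0.1105   87.0679] 10.15 0.0586592671747234
cover [492.4 157.6] [185.3 213.1] 87.5 (218, 84, 277, 207)
[[382.0105  69.655 ]
 [594.8853  60.4803]
 [602.865  245.6284]
 [389.9902 254.8031]]
red [203.5  57.1] [3.2 1.2] 0.6 (44, 325, 4, 2)
[[201.9172  57.6574]
 [201.9299  56.4831]
 [205.1128  56.5175]
 [205.1001  57.6919]]
```

View pics/o_w7.png

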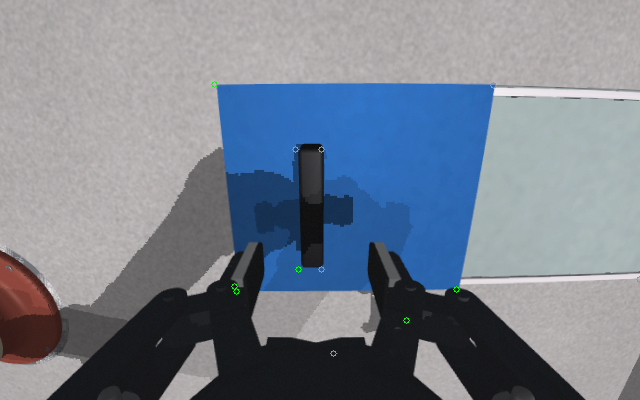

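The fingers straddle the grip bar (bar at column 312, finger gap centre about 316). Lowering and gripping.

Emit:
{"api": "move_arm", "payload": {
  "deltas": [
    {"tx": 0,"ty": 0,"tz": 30,"turn": 0,"claw": 80},
    {"tx": 0,"ty": 0,"tz": 25,"turn": 0,"claw": 80},
    {"tx": 0,"ty": 0,"tz": 15,"turn": 0,"claw": 80},
    {"tx": 0,"ty": 0,"tz": 0,"turn": 0,"claw": 255},
    {"tx": 0,"ty": 0,"tz": 0,"turn": 0,"claw": 255},
    {"tx": 0,"ty": 0,"tz": 0,"turn": 0,"claw": 255},
    {"tx": 0,"ty": 0,"tz": 0,"turn": 0,"claw": 255},
    {"tx": 0,"ty": 0,"tz": 0,"turn": 0,"claw": 255}
  ],
  "squeeze": 40
}}

```text
time: 10.95
position: [0.4597, 0.1546, 0.0513]
eef_rot: [3.141, 0.002, 1.521]
contact_force: [-1.5, -3.4, 4.6]
grip_width: 0.017
grasp_force: 41.2
```

Emit:
{"api": "move_arm", "payload": {
  "deltas": [
    {"tx": 0,"ty": 10,"tz": 0,"turn": 0,"claw": 255},
    {"tx": 0.2,"ty": 27,"tz": 0,"turn": 0,"claw": 255},
    {"tx": 0.2,"ty": 30,"tz": 0,"turn": 0,"claw": 255},
    {"tx": 0.2,"ty": 30,"tz": 0,"turn": 0,"claw": 255},
    {"tx": 0.2,"ty": 30,"tz": 0,"turn": 0,"claw": 255},
    {"tx": 0.2,"ty": 30,"tz": 0,"turn": 0,"claw": 255},
    {"tx": 0.2,"ty": 25,"tz": 0,"turn": 0,"claw": 255},
    {"tx": 0.2,"ty": 15,"tz": 0,"turn": 0,"claw": 255}
  ],
  "squeeze": 40
}}

```text
time: 11.75
position: [0.6579, 0.1463, 0.0514]
eef_rot: [3.141, 0.001, 1.52]
contact_force: [-3.9, -2.4, 4.9]
grip_width: 0.0171
grasp_force: 41.5
```

Emit:
{"api": "move_arm", "payload": {
  "deltas": [
    {"tx": 0,"ty": 6,"tz": 0,"turn": 0,"claw": 255},
    {"tx": 0,"ty": 3,"tz": 0,"turn": 0,"claw": 255},
    {"tx": 0,"ty": 0,"tz": 0,"turn": 0,"claw": 255},
    {"tx": 0,"ty": 0,"tz": 0,"turn": 0,"claw": 255}
  ],
  "squeeze": 40
}}

```text
time: 12.15
position: [0.6602, 0.146, 0.0514]
eef_rot: [-3.131, 0.004, 1.522]
contact_force: [-12.0, -3.6, 11.3]
grip_width: 0.0171
grasp_force: 42.2
```

Emit:
{"api": "move_arm", "payload": {
  "deltas": [
    {"tx": 0,"ty": -1,"tz": 0,"turn": 0,"claw": 80},
    {"tx": 0,"ty": 0,"tz": 0,"turn": 0,"claw": 80},
    {"tx": 0,"ty": 0,"tz": -20,"turn": 0,"claw": 0},
    {"tx": 0,"ty": 0,"tz": -45,"turn": 0,"claw": 0},
    {"tx": -20,"ty": -5,"tz": -45,"turn": 0,"claw": 0},
    {"tx": -40,"ty": -12,"tz": -25,"turn": 0,"claw": 0},
    {"tx": -45,"ty": -14,"tz": -15,"turn": 0,"claw": 0},
    {"tx": -45,"ty": -14,"tz": -10,"turn": 0,"claw": 0}
  ],
  "squeeze": 40
}}

```text
time: 12.95
position: [0.6134, -0.0015, 0.2128]
eef_rot: [3.136, -0.001, 1.522]
contact_force: [-0.0, -1.2, 0.5]
grip_width: 0.0853
grasp_force: 0.0
```

Emit:
{"api": "move_arm", "payload": {
  "deltas": [
    {"tx": -46,"ty": -14,"tz": 0,"turn": 0,"claw": 0},
    {"tx": -46,"ty": -14,"tz": 0,"turn": 0,"claw": 0},
    {"tx": -46,"ty": -14,"tz": 0,"turn": 0,"claw": 0},
    {"tx": -46,"ty": -14,"tz": 0,"turn": 0,"claw": 0},
    {"tx": -46,"ty": -14,"tz": 0,"turn": 0,"claw": 0},
    {"tx": -46,"ty": -14,"tz": 0,"turn": 0,"claw": 0},
    {"tx": -46,"ty": -14,"tz": 0,"turn": 4,"claw": 0},
    {"tx": -16,"ty": -4,"tz": 0,"turn": 4,"claw": 0}
  ],
  "squeeze": 40
}}

```text
time: 13.75
position: [0.4897, -0.3411, 0.2101]
eef_rot: [3.141, 0.004, 1.368]
contact_force: [-0.9, 0.9, -0.4]
grip_width: 0.0855
grasp_force: 0.0
```

```bash
python3 w.py w8.png; python3 m.py | grep cover
```

```text
[ 0.4894 -0.3419  0.21  ] [179.9891   0.2726  78.1947] 13.8
step_block [ 0.606 -0.357  0.027] 0.82 [404. 164.]
pocket_block [ 0.6   -0.467  0.018] 0.92 [406. 236.]
pocket_block [ 0.487 -0.359  0.02 ] 0.85 [315. 181.]
pocket_block [ 0.487 -0.511  0.027] 0.82 [336. 278.]
boss_block [ 0.483 -0.239  0.018] 0.72 [293.  90.]
cover_grip [ 0.484 -0.239  0.019] 0.35 [293.  90.]
boss [1021.  -880.6] [ 33.3 157.9] 14.1 [635. 378.]
pocket [ 491.  -358.6] [46.5 75.2] 8.3 [318. 181.]
pocket [ 483.5 -239.2] [64.3 43.1] 80.2 [292.  89.]
pocket [ 488.3 -510.8] [100.4  83.8] 4.2 [337. 277.]
bright [ 327.6 -252.3] [35.9 37.3] 5.7 [174. 128.]
bright [ 613.  -363.7] [64.5 47.7] 74.1 [411. 167.]
scene cover [668.1 147.5] [189.3 165.1] 87.7 2256.5
side cover [667.1 151. ] [199.8  82.7] 79.7 735.0
```

View pics/w8.png

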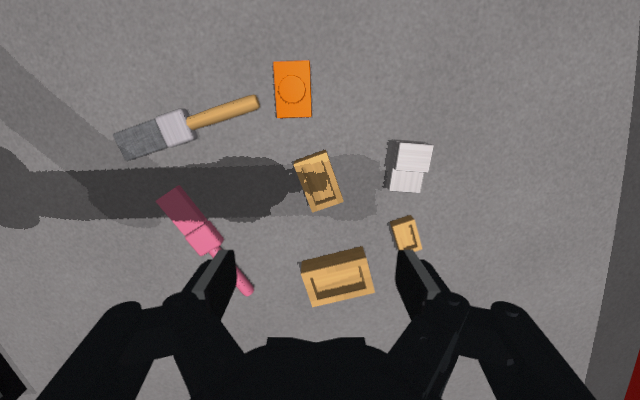

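Boss at (292,89), middle pocket block (318,181), step block (411,167), unmoved. The brush handle end (257,102) is near the boss, so I'll use a narrower opening and grasp 8 mm farther along.

Emit:
{"api": "move_arm", "payload": {
  "deltas": [
    {"tx": 35,"ty": -8,"tz": 10,"turn": -2,"claw": 80},
    {"tx": 36,"ty": -9,"tz": 20,"turn": 0,"claw": 80},
    {"tx": 34,"ty": -8,"tz": 30,"turn": 0,"claw": 80},
    {"tx": 0,"ty": 0,"tz": 45,"turn": 0,"claw": 80},
    {"tx": 0,"ty": 0,"tz": 45,"turn": 0,"claw": 80},
    {"tx": 0,"ty": 0,"tz": 40,"turn": 0,"claw": 80},
    {"tx": 0,"ty": 0,"tz": 20,"turn": 0,"claw": 80},
    {"tx": 0,"ty": 0,"tz": 10,"turn": 0,"claw": 80}
  ],
  "squeeze": 40
}}

```text
time: 15.0
position: [0.4843, -0.2238, -0.0113]
eef_rot: [-3.139, -0.001, 1.419]
contact_force: [-0.4, -0.3, -0.7]
grip_width: 0.0584
grasp_force: 0.0
```

Emit:
{"api": "move_arm", "payload": {
  "deltas": [
    {"tx": 0,"ty": 0,"tz": 5,"turn": 0,"claw": 80},
    {"tx": 0,"ty": 0,"tz": 5,"turn": 0,"claw": 80},
    {"tx": 0,"ty": 0,"tz": 5,"turn": 0,"claw": 80},
    {"tx": 0,"ty": 0,"tz": 0,"turn": 0,"claw": 80}
  ],
  "squeeze": 40
}}

```text
time: 15.4
position: [0.4853, -0.2255, -0.0241]
eef_rot: [3.141, 0.0, 1.416]
contact_force: [0.3, 0.5, 0.2]
grip_width: 0.0589
grasp_force: 0.0
```

Run:
```python
from h import *
st=ctrl.read_state(); print(st['position'],np.degrees(st['eef_rot']),st['contact_force'])
t=snap('wrist');s=snap('side')
cv2.imwrite('pics/s9.png',cv2.cvtColor(np.hstack([t['frame'][100:300,170:470],cv2.resize(s['frame'][235:295,290:380],(300,200),interpolation=cv2.INTER_CUBIC)]),cv2.COLOR_RGB2BGR))
```

```text
[ 0.48530311 -0.22546061 -0.0241006 ] [1.79963614e+02 1.63205327e-02 8.11587174e+01] [0.27666469 0.50864443 0.20734105]
```

View pics/s9.png

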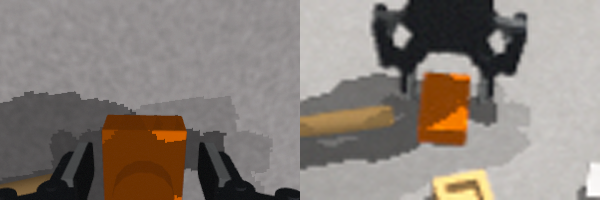

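Fingers straddle the block. I'll shift 8 mm back toward its centre, then lower and close.

Emit:
{"api": "move_arm", "payload": {
  "deltas": [
    {"tx": -8,"ty": 0,"tz": 0,"turn": 0,"claw": 80},
    {"tx": 0,"ty": 0,"tz": 4,"turn": 0,"claw": 80},
    {"tx": 0,"ty": 0,"tz": 4,"turn": 0,"claw": 80},
    {"tx": 0,"ty": 0,"tz": 0,"turn": 0,"claw": 80}
  ],
  "squeeze": 50
}}

```text
time: 15.9
position: [0.4833, -0.2331, -0.033]
eef_rot: [-3.14, -0.0, 1.416]
contact_force: [0.6, -0.7, -0.1]
grip_width: 0.0585
grasp_force: 0.0
```

Emit:
{"api": "move_arm", "payload": {
  "deltas": [
    {"tx": 0,"ty": 0,"tz": 0,"turn": 0,"claw": 255},
    {"tx": 0,"ty": 0,"tz": 0,"turn": 0,"claw": 255},
    {"tx": 0,"ty": 0,"tz": 0,"turn": 0,"claw": 255},
    {"tx": 0,"ty": 0,"tz": 0,"turn": 0,"claw": 255}
  ],
  "squeeze": 50
}}

```text
time: 16.3
position: [0.4841, -0.2329, -0.0322]
eef_rot: [3.141, -0.0, 1.417]
contact_force: [-0.2, 0.6, 1.5]
grip_width: 0.0428
grasp_force: 52.4
```

Emit:
{"api": "move_arm", "payload": {
  "deltas": [
    {"tx": 0,"ty": 0,"tz": -10,"turn": 0,"claw": 255},
    {"tx": 0,"ty": 0,"tz": -30,"turn": 0,"claw": 255},
    {"tx": 0,"ty": 0,"tz": -45,"turn": -3,"claw": 255},
    {"tx": 0,"ty": 0,"tz": -45,"turn": -3.3,"claw": 255},
    {"tx": 20,"ty": -2,"tz": -40,"turn": 0,"claw": 255},
    {"tx": 40,"ty": -5,"tz": 0,"turn": 0,"claw": 255},
    {"tx": 45,"ty": -6,"tz": 0,"turn": 0,"claw": 255},
    {"tx": 45,"ty": -6,"tz": 0,"turn": 0,"claw": 255}
  ],
  "squeeze": 50
}}

```text
time: 17.1
position: [0.4709, -0.0815, 0.1385]
eef_rot: [3.141, 0.0, 1.525]
contact_force: [1.0, 0.1, -3.0]
grip_width: 0.0428
grasp_force: 52.1
```

Emit:
{"api": "move_arm", "payload": {
  "deltas": [
    {"tx": 45,"ty": -6,"tz": 0,"turn": 0,"claw": 255},
    {"tx": 45,"ty": -6,"tz": 0,"turn": 0,"claw": 255},
    {"tx": 45,"ty": -6,"tz": 0,"turn": 0,"claw": 255},
    {"tx": 45,"ty": -6,"tz": 0,"turn": 0,"claw": 255},
    {"tx": 45,"ty": -6,"tz": 0,"turn": 0,"claw": 255},
    {"tx": 45,"ty": -6,"tz": 0,"turn": 0,"claw": 255},
    {"tx": 22,"ty": -2,"tz": 0,"turn": 0,"claw": 255},
    {"tx": 0,"ty": 0,"tz": 0,"turn": 0,"claw": 255}
  ],
  "squeeze": 50
}}

```text
time: 17.9
position: [0.4451, 0.216, 0.1387]
eef_rot: [3.141, -0.004, 1.534]
contact_force: [0.1, -0.8, -1.6]
grip_width: 0.043
grasp_force: 52.0
```

Emit:
{"api": "move_arm", "payload": {
  "deltas": [
    {"tx": 0,"ty": 0,"tz": 0,"turn": 0,"claw": 255},
    {"tx": 0,"ty": 0,"tz": 0,"turn": 0,"claw": 255}
  ],
  "squeeze": 50
}}

```text
time: 18.1
position: [0.4465, 0.2089, 0.1375]
eef_rot: [-3.141, 0.002, 1.524]
contact_force: [-0.3, 0.4, -1.4]
grip_width: 0.043
grasp_force: 52.0
```

```bash
cat > tray.py <<'E'
from h import *
import sys
# overlay tray floor outline (z=.008) and rim on the wrist picture
s=snap('wrist'); im=s['frame']; a=np.radians(-2.5); R=np.array([[np.cos(a),-np.sin(a)],[np.sin(a),np.cos(a)]])
for z,col in((8,(0,255,0)),(62,(255,255,0))):
    q=[np.r_[np.array([.4925,.157])+R@np.array(p)/1000,z/1000] for p in[(-100,-85),(100,-85),(100,85),(-100,85)]]
    cv2.polylines(im,[np.int32(w2pix(s,q))],True,col,1)
st=ctrl.read_state(); print(st['position'],np.degrees(st['eef_rot']),st['time'],st['grip_width'])
cv2.imwrite('pics/'+sys.argv[1],cv2.cvtColor(im,cv2.COLOR_RGB2BGR))
E
python3 tray.py t1.png
```

```text
[0.44664557 0.20884516 0.13746555] [-1.79978386e+02  9.70185987e-02  8.73106299e+01] 18.15 0.04297652122545968
```

View pics/t1.png

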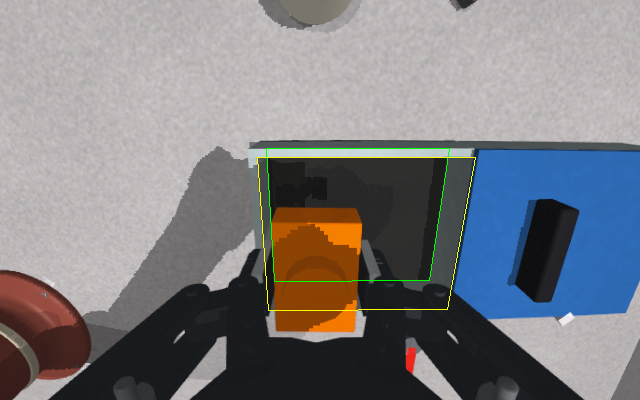

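The held boss block is over the tray's left part. The tray outline fits: floor (268,148)-(432,281). Lowering.

Emit:
{"api": "move_arm", "payload": {
  "deltas": [
    {"tx": 2,"ty": 2,"tz": 35,"turn": 0,"claw": 255},
    {"tx": 0,"ty": 0,"tz": 35,"turn": 0,"claw": 255},
    {"tx": 0,"ty": 0,"tz": 30,"turn": 0,"claw": 255},
    {"tx": 0,"ty": 0,"tz": 30,"turn": 0,"claw": 255},
    {"tx": 0,"ty": 0,"tz": 20,"turn": 0,"claw": 255},
    {"tx": 0,"ty": 0,"tz": 8,"turn": 0,"claw": 255},
    {"tx": 0,"ty": 0,"tz": 0,"turn": 0,"claw": 255},
    {"tx": 0,"ty": 0,"tz": 0,"turn": 0,"claw": 255}
  ],
  "squeeze": 50
}}

```text
time: 18.95
position: [0.4493, 0.2128, -0.0196]
eef_rot: [3.14, -0.001, 1.526]
contact_force: [-0.1, -0.1, -1.7]
grip_width: 0.0428
grasp_force: 52.0
```

Emit:
{"api": "move_arm", "payload": {
  "deltas": [
    {"tx": 0,"ty": 0,"tz": 4,"turn": 0,"claw": 255},
    {"tx": 0,"ty": 0,"tz": 0,"turn": 0,"claw": 90},
    {"tx": 0,"ty": 0,"tz": 0,"turn": 0,"claw": 90},
    {"tx": 0,"ty": 0,"tz": -30,"turn": 0,"claw": 90},
    {"tx": 0,"ty": 0,"tz": -50,"turn": 0,"claw": 90},
    {"tx": 0,"ty": 0,"tz": -50,"turn": 0,"claw": 90},
    {"tx": 0,"ty": 0,"tz": -50,"turn": 0,"claw": 0},
    {"tx": -30,"ty": 4,"tz": -40,"turn": 0,"claw": 0}
  ],
  "squeeze": 50
}}

```text
time: 19.75
position: [0.4506, 0.1877, 0.1997]
eef_rot: [3.138, -0.006, 1.535]
contact_force: [1.3, -1.2, 0.3]
grip_width: 0.0819
grasp_force: 0.0
```

Emit:
{"api": "move_arm", "payload": {
  "deltas": [
    {"tx": -49,"ty": 6,"tz": 0,"turn": 0,"claw": 0},
    {"tx": -49,"ty": 6,"tz": 0,"turn": 0,"claw": 0},
    {"tx": -49,"ty": 6,"tz": 0,"turn": 0,"claw": 0},
    {"tx": -49,"ty": 6,"tz": 0,"turn": 0,"claw": 0},
    {"tx": -49,"ty": 6,"tz": 0,"turn": 0,"claw": 0},
    {"tx": -49,"ty": 6,"tz": 0,"turn": 0,"claw": 0},
    {"tx": -49,"ty": 6,"tz": 0,"turn": 0,"claw": 0},
    {"tx": -49,"ty": 6,"tz": 0,"turn": 0,"claw": 0}
  ],
  "squeeze": 50
}}

```text
time: 20.55
position: [0.4813, -0.2127, 0.1961]
eef_rot: [3.141, 0.0, 1.527]
contact_force: [0.8, -0.3, -0.6]
grip_width: 0.0855
grasp_force: 0.0
```

Emit:
{"api": "move_arm", "payload": {
  "deltas": [
    {"tx": -49,"ty": 6,"tz": 0,"turn": 0,"claw": 0},
    {"tx": -49,"ty": 6,"tz": 0,"turn": 0,"claw": 0},
    {"tx": -42,"ty": 4,"tz": 0,"turn": 0,"claw": 0},
    {"tx": 0,"ty": 0,"tz": 0,"turn": -5,"claw": 0},
    {"tx": 0,"ty": 0,"tz": 0,"turn": -6,"claw": 0},
    {"tx": 0,"ty": 0,"tz": 0,"turn": 0,"claw": 0},
    {"tx": 0,"ty": 0,"tz": 0,"turn": 0,"claw": 0}
  ],
  "squeeze": 50
}}

```text
time: 21.25
position: [0.4915, -0.351, 0.1957]
eef_rot: [3.142, -0.0, 1.717]
contact_force: [-1.2, 0.0, -0.0]
grip_width: 0.0853
grasp_force: 0.0
```

```bash
python3 w.py w10.png
```

```text
[ 0.4915 -0.351   0.1958] [-179.9969    0.0045   98.4161] 21.3
step_block [ 0.604 -0.358  0.023] 0.96 [399. 189.]
pocket_block [ 0.486 -0.511  0.028] 0.96 [294. 279.]
pocket_block [ 0.599 -0.466  0.017] 0.95 [377. 258.]
pocket_block [ 0.489 -0.357  0.019] 0.89 [312. 175.]
boss [1056.3 -602.3] [120.3 336.5] 33.0 [621. 344.]
pocket [ 390.7 -247.5] [94.8 18.7] 4.9 [241.  72.]
pocket [ 490.9 -358.8] [45.6 73.4] 8.4 [313. 177.]
pocket [ 488.7 -510.5] [100.7  84.2] 4.1 [297. 278.]
bright [ 327.3 -252.6] [36.4 37.4] 5.7 [184.  69.]
bright [ 612.8 -363.9] [64.9 49.2] 74.0 [406. 195.]
```

The middle pocket block is unmoved, at (491,-359). Grasping it.

Emit:
{"api": "move_arm", "payload": {
  "deltas": [
    {"tx": -8,"ty": -1.5,"tz": 35,"turn": 0,"claw": 60},
    {"tx": 0,"ty": 0,"tz": 45,"turn": 0,"claw": 60},
    {"tx": 0,"ty": 0,"tz": 45,"turn": 0,"claw": 60},
    {"tx": 0,"ty": 0,"tz": 45,"turn": 0,"claw": 60},
    {"tx": 0,"ty": 0,"tz": 30,"turn": 0,"claw": 60},
    {"tx": 0,"ty": 0,"tz": 17,"turn": 0,"claw": 60},
    {"tx": 0,"ty": 0,"tz": 8,"turn": 0,"claw": 60},
    {"tx": 0,"ty": 0,"tz": 4,"turn": 0,"claw": 60}
  ],
  "squeeze": 40
}}

```text
time: 22.4
position: [0.4921, -0.3598, -0.0332]
eef_rot: [3.14, 0.001, 1.719]
contact_force: [-0.6, 0.6, 0.0]
grip_width: 0.0652
grasp_force: 0.0
```

Emit:
{"api": "move_arm", "payload": {
  "deltas": [
    {"tx": 0,"ty": 0,"tz": 0,"turn": 0,"claw": 255},
    {"tx": 0,"ty": 0,"tz": 0,"turn": 0,"claw": 255},
    {"tx": 0,"ty": 0,"tz": 0,"turn": 0,"claw": 255},
    {"tx": 0,"ty": 0,"tz": 0,"turn": 0,"claw": 255},
    {"tx": 0,"ty": 0,"tz": 0,"turn": 0,"claw": 255}
  ],
  "squeeze": 40
}}

```text
time: 22.9
position: [0.4924, -0.3602, -0.032]
eef_rot: [3.14, 0.002, 1.718]
contact_force: [0.5, 0.1, 5.8]
grip_width: 0.0453
grasp_force: 44.1
```

Emit:
{"api": "move_arm", "payload": {
  "deltas": [
    {"tx": 0,"ty": 0,"tz": -10,"turn": 0,"claw": 255},
    {"tx": 0,"ty": 0,"tz": -30,"turn": 0,"claw": 255},
    {"tx": 0,"ty": 0,"tz": -45,"turn": 5,"claw": 255},
    {"tx": 0,"ty": 0,"tz": -45,"turn": 6,"claw": 255},
    {"tx": 28,"ty": 2,"tz": -40,"turn": 0,"claw": 255},
    {"tx": 45,"ty": 2,"tz": 0,"turn": 0,"claw": 255},
    {"tx": 45,"ty": 2,"tz": 0,"turn": 0,"claw": 255},
    {"tx": 45,"ty": 2,"tz": 0,"turn": 0,"claw": 255}
  ],
  "squeeze": 40
}}

```text
time: 23.7
position: [0.506, -0.1957, 0.1372]
eef_rot: [3.141, 0.0, 1.526]
contact_force: [0.7, 0.6, -1.8]
grip_width: 0.0451
grasp_force: 43.4
```

Emit:
{"api": "move_arm", "payload": {
  "deltas": [
    {"tx": 45,"ty": 2,"tz": 0,"turn": 0,"claw": 255},
    {"tx": 45,"ty": 2,"tz": 0,"turn": 0,"claw": 255},
    {"tx": 45,"ty": 2,"tz": 0,"turn": 0,"claw": 255},
    {"tx": 45,"ty": 2,"tz": 0,"turn": 0,"claw": 255},
    {"tx": 45,"ty": 2,"tz": 0,"turn": 0,"claw": 255},
    {"tx": 45,"ty": 2,"tz": 0,"turn": 0,"claw": 255},
    {"tx": 45,"ty": 2,"tz": 0,"turn": 0,"claw": 255},
    {"tx": 45,"ty": 2,"tz": 0,"turn": 0,"claw": 255}
  ],
  "squeeze": 40
}}

```text
time: 24.5
position: [0.5379, 0.1633, 0.1367]
eef_rot: [-3.141, 0.0, 1.527]
contact_force: [1.1, -0.3, -1.8]
grip_width: 0.0454
grasp_force: 43.4
```

Emit:
{"api": "move_arm", "payload": {
  "deltas": [
    {"tx": 35,"ty": 2,"tz": 0,"turn": 0,"claw": 255},
    {"tx": 0,"ty": 0,"tz": 0,"turn": 0,"claw": 255},
    {"tx": 0,"ty": 0,"tz": 0,"turn": 0,"claw": 255},
    {"tx": 0,"ty": 0,"tz": 0,"turn": 0,"claw": 255}
  ],
  "squeeze": 40
}}

```text
time: 24.9
position: [0.5418, 0.1946, 0.1362]
eef_rot: [-3.141, 0.002, 1.525]
contact_force: [-0.6, -0.3, -1.2]
grip_width: 0.0454
grasp_force: 43.3
```

```bash
python3 tray.py t2.png
```

```text
[0.5420112  0.19434314 0.13624712] [-1.79968676e+02  1.08116483e-01  8.73198750e+01] 24.95 0.045226445759787424
```

View pics/t2.png

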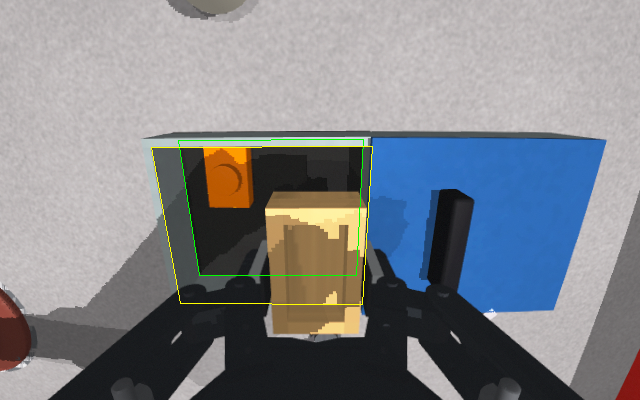

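The boss lies flat at (228,178). The pocket block is held over the right part. I'll shift it 8 mm left, away from the cover edge, and lower it.

Emit:
{"api": "move_arm", "payload": {
  "deltas": [
    {"tx": 2,"ty": -8,"tz": 30,"turn": 0,"claw": 255},
    {"tx": 0,"ty": 0,"tz": 35,"turn": 0,"claw": 255},
    {"tx": 0,"ty": 0,"tz": 30,"turn": 0,"claw": 255},
    {"tx": 0,"ty": 0,"tz": 30,"turn": 0,"claw": 255},
    {"tx": 0,"ty": 0,"tz": 20,"turn": 0,"claw": 255},
    {"tx": 0,"ty": 0,"tz": 12,"turn": 0,"claw": 255},
    {"tx": 0,"ty": 0,"tz": 2,"turn": 0,"claw": 255},
    {"tx": 0,"ty": 0,"tz": 0,"turn": 0,"claw": 255}
  ],
  "squeeze": 40
}}

```text
time: 25.75
position: [0.5338, 0.1983, -0.0222]
eef_rot: [-3.141, 0.0, 1.526]
contact_force: [-1.4, 0.6, -0.9]
grip_width: 0.0454
grasp_force: 43.4
```

Emit:
{"api": "move_arm", "payload": {
  "deltas": [
    {"tx": 0,"ty": 0,"tz": 2,"turn": 0,"claw": 255},
    {"tx": 0,"ty": 0,"tz": 0,"turn": 0,"claw": 90},
    {"tx": 0,"ty": 0,"tz": 0,"turn": 0,"claw": 90},
    {"tx": 0,"ty": 0,"tz": -30,"turn": 0,"claw": 90},
    {"tx": 0,"ty": 0,"tz": -50,"turn": 0,"claw": 90},
    {"tx": 0,"ty": 0,"tz": -50,"turn": 0,"claw": 90},
    {"tx": 0,"ty": 0,"tz": -50,"turn": 0,"claw": 0},
    {"tx": -30,"ty": 6,"tz": -40,"turn": 0,"claw": 0}
  ],
  "squeeze": 40
}}

```text
time: 26.55
position: [0.5389, 0.1754, 0.2009]
eef_rot: [3.135, -0.008, 1.536]
contact_force: [1.6, 0.1, 0.2]
grip_width: 0.0819
grasp_force: 0.0
```

Emit:
{"api": "move_arm", "payload": {
  "deltas": [
    {"tx": -48,"ty": 9,"tz": 0,"turn": 0,"claw": 0},
    {"tx": -48,"ty": 9,"tz": 0,"turn": 0,"claw": 0},
    {"tx": -48,"ty": 9,"tz": 0,"turn": 0,"claw": 0},
    {"tx": -48,"ty": 9,"tz": 0,"turn": 0,"claw": 0},
    {"tx": -48,"ty": 9,"tz": 0,"turn": 0,"claw": 0},
    {"tx": -48,"ty": 9,"tz": 0,"turn": 0,"claw": 0},
    {"tx": -48,"ty": 9,"tz": 0,"turn": 0,"claw": 0},
    {"tx": -48,"ty": 9,"tz": 0,"turn": 0,"claw": 0}
  ],
  "squeeze": 40
}}

```text
time: 27.35
position: [0.5946, -0.2204, 0.197]
eef_rot: [3.138, 0.001, 1.526]
contact_force: [1.3, 0.6, -0.2]
grip_width: 0.0854
grasp_force: 0.0
```

Emit:
{"api": "move_arm", "payload": {
  "deltas": [
    {"tx": -48,"ty": 9,"tz": 0,"turn": 0,"claw": 0},
    {"tx": -48,"ty": 9,"tz": 0,"turn": 0,"claw": 0},
    {"tx": -49,"ty": 8,"tz": 0,"turn": 0,"claw": 0},
    {"tx": 0,"ty": 0,"tz": 0,"turn": 6,"claw": 0},
    {"tx": 0,"ty": 0,"tz": 0,"turn": 7,"claw": 0},
    {"tx": 0,"ty": 0,"tz": 0,"turn": 0,"claw": 0},
    {"tx": 0,"ty": 0,"tz": 0,"turn": 0,"claw": 0}
  ],
  "squeeze": 40
}}

```text
time: 28.05
position: [0.6137, -0.3637, 0.1964]
eef_rot: [3.14, 0.001, 1.303]
contact_force: [-0.1, 0.4, 0.1]
grip_width: 0.0853
grasp_force: 0.0
```

```bash
python3 w.py w11.png
python3 - <<'E'
from h import *
s=snap('wrist'); hsv=cv2.cvtColor(s['frame'],cv2.COLOR_RGB2HSV); m=((hsv[...,2]>130)&(hsv[...,1]<60)).astype(np.uint8)
u,v=w2pix(s,[.613,-.364,.025])[0]
c,_=cv2.findContours(m,cv2.RETR_EXTERNAL,cv2.CHAIN_APPROX_NONE)
for k in c:
    if cv2.contourArea(k)>300:
        mu=k.reshape(-1,2).mean(0)
        if np.hypot(*(mu-[u,v]))<90:
            for z in (.02,.034): 
                r=cv2.minAreaRect((pix2w(s,k.reshape(-1,2),z)[:,:2]*1000).astype(np.float32)); print(z,mu,r,cv2.boxPoints(r).round().tolist())
E
```

```text
[ 0.6136 -0.3636  0.1962] [179.9032   0.0242  74.6335] 28.1
step_block [ 0.609 -0.356  0.031] 0.55 [309. 168.]
pocket_block [ 0.492 -0.518  0.026] 0.67 [263. 292.]
pocket_block [ 0.6   -0.47   0.018] 0.65 [325. 244.]
boss [1032.8 -627. ] [ 90.3 726.8] 6.7 [629. 207.]
pocket [ 603.3 -462.4] [33.1 56.8] 8.7 [326. 241.]
pocket [ 397.1 -248.3] [101.4  18.8] 5.1 [122. 130.]
pocket [ 490.1 -511.1] [111.2  81.8] 4.3 [264. 288.]
bright [ 332.  -252.9] [36.4 36.6] 4.5 [ 76. 148.]
bright [ 617.  -352.6] [39.  43.6] 74.6 [315. 162.]
0.02 [288.58992616 155.59361814] ((594.96875, -404.9890441894531), (510.1263732910156, 794.3643188476562), 75.5616226196289) [[147.0, -553.0], [916.0, -751.0], [1043.0, -257.0], [274.0, -59.0]]
0.034 [288.58992616 155.59361814] ((596.5924682617188, -400.27532958984375), (489.7777099609375, 762.6773071289062), 75.56163787841797) [[166.0, -542.0], [905.0, -733.0], [1027.0, -258.0], [288.0, -68.0]]
```

Emit:
{"api": "move_arm", "payload": {
  "deltas": [
    {"tx": -3,"ty": 0,"tz": 35,"turn": 0,"claw": 50},
    {"tx": 0,"ty": 0,"tz": 45,"turn": 0,"claw": 50},
    {"tx": 0,"ty": 0,"tz": 45,"turn": 0,"claw": 50},
    {"tx": 0,"ty": 0,"tz": 45,"turn": 0,"claw": 50},
    {"tx": 0,"ty": 0,"tz": 30,"turn": 0,"claw": 50},
    {"tx": 0,"ty": 0,"tz": 17,"turn": 0,"claw": 50},
    {"tx": 0,"ty": 0,"tz": 8,"turn": 0,"claw": 50},
    {"tx": 0,"ty": 0,"tz": 4,"turn": 0,"claw": 50}
  ],
  "squeeze": 60
}}

```text
time: 29.25
position: [0.6132, -0.3669, -0.0334]
eef_rot: [3.14, -0.0, 1.3]
contact_force: [-0.1, -0.2, 0.1]
grip_width: 0.0685
grasp_force: 0.0
```

Emit:
{"api": "move_arm", "payload": {
  "deltas": [
    {"tx": 0,"ty": 0,"tz": 0,"turn": 0,"claw": 255},
    {"tx": 0,"ty": 0,"tz": 0,"turn": 0,"claw": 255},
    {"tx": 0,"ty": 0,"tz": 0,"turn": 0,"claw": 255},
    {"tx": 0,"ty": 0,"tz": 0,"turn": 0,"claw": 255},
    {"tx": 0,"ty": 0,"tz": 0,"turn": 0,"claw": 255}
  ],
  "squeeze": 60
}}

```text
time: 29.75
position: [0.6138, -0.3673, -0.0317]
eef_rot: [3.138, 0.001, 1.299]
contact_force: [-0.3, -0.5, 5.5]
grip_width: 0.043
grasp_force: 62.6
```

Emit:
{"api": "move_arm", "payload": {
  "deltas": [
    {"tx": 0,"ty": 0,"tz": -10,"turn": 0,"claw": 255},
    {"tx": 0,"ty": 0,"tz": -30,"turn": 0,"claw": 255},
    {"tx": 0,"ty": 0,"tz": -45,"turn": -6.5,"claw": 255},
    {"tx": 0,"ty": 0,"tz": -45,"turn": -6.5,"claw": 255},
    {"tx": 20,"ty": -6,"tz": -40,"turn": 0,"claw": 255},
    {"tx": 43,"ty": -13,"tz": 0,"turn": 0,"claw": 255},
    {"tx": 43,"ty": -13,"tz": 0,"turn": 0,"claw": 255},
    {"tx": 43,"ty": -13,"tz": 0,"turn": 0,"claw": 255}
  ],
  "squeeze": 60
}}

```text
time: 30.55
position: [0.5728, -0.2144, 0.1365]
eef_rot: [-3.141, -0.0, 1.526]
contact_force: [1.0, 0.7, -2.5]
grip_width: 0.0427
grasp_force: 62.0
```

Emit:
{"api": "move_arm", "payload": {
  "deltas": [
    {"tx": 43,"ty": -13,"tz": 0,"turn": 0,"claw": 255},
    {"tx": 43,"ty": -13,"tz": 0,"turn": 0,"claw": 255},
    {"tx": 43,"ty": -13,"tz": 0,"turn": 0,"claw": 255},
    {"tx": 43,"ty": -13,"tz": 0,"turn": 0,"claw": 255},
    {"tx": 43,"ty": -13,"tz": 0,"turn": 0,"claw": 255},
    {"tx": 43,"ty": -13,"tz": 0,"turn": 0,"claw": 255},
    {"tx": 43,"ty": -13,"tz": 0,"turn": 0,"claw": 255},
    {"tx": 26,"ty": -11,"tz": 0,"turn": 0,"claw": 255}
  ],
  "squeeze": 60
}}

```text
time: 31.35
position: [0.485, 0.1196, 0.1368]
eef_rot: [3.141, -0.002, 1.532]
contact_force: [0.6, -0.3, -1.6]
grip_width: 0.0428
grasp_force: 62.0
```

Emit:
{"api": "move_arm", "payload": {
  "deltas": [
    {"tx": 0,"ty": 0,"tz": 0,"turn": 0,"claw": 255},
    {"tx": 0,"ty": 0,"tz": 0,"turn": 0,"claw": 255},
    {"tx": 0,"ty": 0,"tz": 0,"turn": 0,"claw": 255}
  ],
  "squeeze": 60
}}

```text
time: 31.65
position: [0.4868, 0.1136, 0.136]
eef_rot: [-3.141, 0.002, 1.524]
contact_force: [-0.3, 0.2, -2.4]
grip_width: 0.043
grasp_force: 61.9
```

```bash
python3 tray.py t3.png
```

```text
[0.48691871 0.11340581 0.13601146] [-1.79983547e+02  7.31784107e-02  8.73007397e+01] 31.7 0.04311066848970625
```

View pics/t3.png

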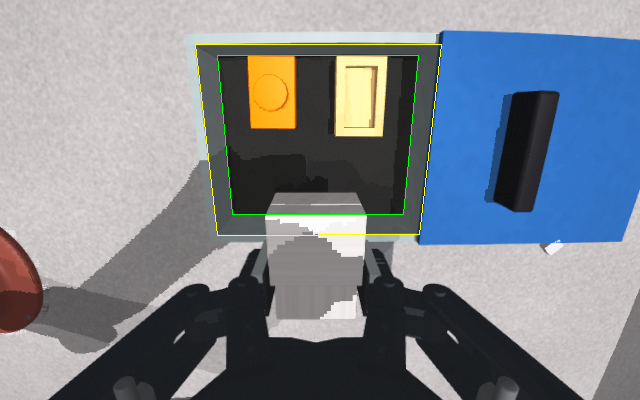

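The boss (272,92) and pocket block (361,96) lie flat side by side, and the step block is held over the free near half. Lowering. I've used up the picture allowance, so from here I check by numbers only.

Emit:
{"api": "move_arm", "payload": {
  "deltas": [
    {"tx": 0,"ty": 0,"tz": 35,"turn": 0,"claw": 255},
    {"tx": 0,"ty": 0,"tz": 35,"turn": 0,"claw": 255},
    {"tx": 0,"ty": 0,"tz": 30,"turn": 0,"claw": 255},
    {"tx": 0,"ty": 0,"tz": 30,"turn": 0,"claw": 255},
    {"tx": 0,"ty": 0,"tz": 20,"turn": 0,"claw": 255},
    {"tx": 0,"ty": 0,"tz": 8,"turn": 0,"claw": 255},
    {"tx": 0,"ty": 0,"tz": 2,"turn": 0,"claw": 255},
    {"tx": 0,"ty": 0,"tz": 0,"turn": 0,"claw": 255}
  ],
  "squeeze": 60
}}

```text
time: 32.5
position: [0.4873, 0.1146, -0.0233]
eef_rot: [3.141, 0.0, 1.525]
contact_force: [0.6, 0.0, -1.7]
grip_width: 0.043
grasp_force: 62.2
```

Emit:
{"api": "move_arm", "payload": {
  "deltas": [
    {"tx": 0,"ty": 0,"tz": 0,"turn": 0,"claw": 90},
    {"tx": 0,"ty": 0,"tz": 0,"turn": 0,"claw": 90},
    {"tx": 0,"ty": 0,"tz": -30,"turn": 0,"claw": 90},
    {"tx": 0,"ty": 0,"tz": -50,"turn": 0,"claw": 90},
    {"tx": 0,"ty": 0,"tz": -50,"turn": 0,"claw": 90},
    {"tx": 0,"ty": 0,"tz": -40,"turn": 0,"claw": 90},
    {"tx": 0,"ty": 0,"tz": -30,"turn": 0,"claw": 90},
    {"tx": 0,"ty": 0,"tz": 0,"turn": 0,"claw": 90}
  ],
  "squeeze": 60
}}

```text
time: 33.3
position: [0.4896, 0.1169, 0.1811]
eef_rot: [3.131, -0.003, 1.526]
contact_force: [-0.2, -0.1, -0.2]
grip_width: 0.0552
grasp_force: 0.0
```

```bash
cat > chk.py <<'E'
from h import *
np.set_printoptions(precision=1,suppress=True)
s=snap('wrist'); st=ctrl.read_state(); print(st['position']*1000,st['eef_rot'],st['time'],st['grip_width'],st['contact_force'])
a=np.radians(-2.5); R=np.array([[np.cos(a),-np.sin(a)],[np.sin(a),np.cos(a)]])
im=s['frame']; hsv=cv2.cvtColor(im,cv2.COLOR_RGB2HSV).astype(int); H,Sa,V=hsv[...,0],hsv[...,1],hsv[...,2]
for n,m,z in [('cover',(H>105)&(H<125)&(Sa>150),.07),('boss',(H>8)&(H<18)&(Sa>180),.03),('pocket',(H>12)&(H<30)&(Sa>90)&(Sa<180),.034),('white',(V>140)&(Sa<50),.035),('red',((H<8)|(H>172))&(Sa>150),.1)]:
    c,_=cv2.findContours(m.astype(np.uint8),cv2.RETR_EXTERNAL,cv2.CHAIN_APPROX_NONE)
    for k in sorted(c,key=cv2.contourArea)[-3:]:
        if cv2.contourArea(k)<150: continue
        w=((pix2w(s,k.reshape(-1,2),z)[:,:2]-[.4925,.157])@R*1000).astype(np.float32); lo,hi=w.min(0),w.max(0)
        print(n,'case x %.0f..%.0f y %.0f..%.0f'%(lo[0],hi[0],lo[1],hi[1]))
for r in ctrl.boxes_of('cover_grip','wrist')[:2]: print('bar',(np.array(r['location'])*1000).round(),r['confidence'])
E
python3 chk.py
```

```text
[488.1 115.8 178.7] [ 3.1 -0.   1.5] 33.35 0.055114496011601954 [ 0.2 -0.1 -0.4]
cover case x 95..311 y -91..93
pocket case x 15..63 y 8..80
white case x -24..20 y -72..-6
white case x 151..260 y -424..-288
white case x -562..425 y -441..159
red case x 47..69 y -219..-120
red case x 410..483 y -363..-207
bar [530. 204.  25.] 0.68
```

All three are in the tray. Now back to the bar.

Emit:
{"api": "move_arm", "payload": {
  "deltas": [
    {"tx": 10,"ty": 40,"tz": 0,"turn": 0,"claw": 80},
    {"tx": 10,"ty": 45,"tz": 0,"turn": 0,"claw": 80},
    {"tx": 10,"ty": 45,"tz": 0,"turn": 0,"claw": 80},
    {"tx": 8,"ty": 40,"tz": 0,"turn": 0,"claw": 80},
    {"tx": 0,"ty": 0,"tz": 30,"turn": 0,"claw": 80},
    {"tx": 0,"ty": 0,"tz": 20,"turn": 0,"claw": 80},
    {"tx": 0,"ty": 0,"tz": 0,"turn": 0,"claw": 80},
    {"tx": 0,"ty": 0,"tz": 0,"turn": 0,"claw": 80}
  ],
  "squeeze": 40
}}

```text
time: 34.2
position: [0.6574, 0.1457, 0.125]
eef_rot: [-3.139, 0.001, 1.527]
contact_force: [0.5, 0.1, 1.1]
grip_width: 0.0585
grasp_force: 0.0
```

Emit:
{"api": "move_arm", "payload": {
  "deltas": [
    {"tx": 0,"ty": 0,"tz": 30,"turn": 0,"claw": 80},
    {"tx": 0,"ty": 0,"tz": 30,"turn": 0,"claw": 80},
    {"tx": 0,"ty": 0,"tz": 16,"turn": 0,"claw": 80},
    {"tx": 0,"ty": 0,"tz": 0,"turn": 0,"claw": 255},
    {"tx": 0,"ty": 0,"tz": 0,"turn": 0,"claw": 255},
    {"tx": 0,"ty": 0,"tz": 0,"turn": 0,"claw": 255},
    {"tx": 0,"ty": 0,"tz": 0,"turn": 0,"claw": 255},
    {"tx": 0,"ty": 0,"tz": 0,"turn": 0,"claw": 255}
  ],
  "squeeze": 40
}}

```text
time: 35.0
position: [0.6598, 0.1466, 0.0526]
eef_rot: [3.137, -0.002, 1.527]
contact_force: [0.1, -0.0, 6.1]
grip_width: 0.0171
grasp_force: 41.6
```

Emit:
{"api": "move_arm", "payload": {
  "deltas": [
    {"tx": 0,"ty": -10,"tz": 0,"turn": 0,"claw": 255},
    {"tx": 0,"ty": -27,"tz": 0,"turn": 0,"claw": 255},
    {"tx": 0,"ty": -30,"tz": 0,"turn": 0,"claw": 255},
    {"tx": 0,"ty": -30,"tz": 0,"turn": 0,"claw": 255},
    {"tx": 0,"ty": -30,"tz": 0,"turn": 0,"claw": 255},
    {"tx": 0,"ty": -30,"tz": 0,"turn": 0,"claw": 255},
    {"tx": 0,"ty": -25,"tz": 0,"turn": 0,"claw": 255},
    {"tx": 0,"ty": -14,"tz": 0,"turn": 0,"claw": 255}
  ],
  "squeeze": 40
}}

```text
time: 35.8
position: [0.4636, 0.1548, 0.0525]
eef_rot: [3.136, -0.001, 1.527]
contact_force: [3.9, -2.1, 7.3]
grip_width: 0.0171
grasp_force: 42.0
```

Emit:
{"api": "move_arm", "payload": {
  "deltas": [
    {"tx": 0,"ty": -5,"tz": 0,"turn": 0,"claw": 255},
    {"tx": 0,"ty": -3,"tz": 0,"turn": 0,"claw": 255},
    {"tx": 0,"ty": 0,"tz": 0,"turn": 0,"claw": 255},
    {"tx": 0,"ty": 0,"tz": 0,"turn": 0,"claw": 255},
    {"tx": 0,"ty": 0,"tz": 0,"turn": 0,"claw": 255}
  ],
  "squeeze": 40
}}

```text
time: 36.3
position: [0.4564, 0.1551, 0.0524]
eef_rot: [3.136, -0.0, 1.526]
contact_force: [0.2, -1.8, 12.3]
grip_width: 0.0165
grasp_force: 42.6
```

Emit:
{"api": "move_arm", "payload": {
  "deltas": [
    {"tx": 0,"ty": -2,"tz": 0,"turn": 0,"claw": 255},
    {"tx": 0,"ty": -2,"tz": 0,"turn": 0,"claw": 255},
    {"tx": 0,"ty": 0,"tz": 0,"turn": 0,"claw": 255},
    {"tx": 0,"ty": 0,"tz": 0,"turn": 0,"claw": 255}
  ],
  "squeeze": 40
}}

```text
time: 36.7
position: [0.4559, 0.1552, 0.0525]
eef_rot: [3.131, -0.002, 1.525]
contact_force: [6.6, -2.2, 7.3]
grip_width: 0.0174
grasp_force: 41.9
```

Emit:
{"api": "move_arm", "payload": {
  "deltas": [
    {"tx": 0,"ty": 3,"tz": 0,"turn": 0,"claw": 80},
    {"tx": 0,"ty": 0,"tz": 0,"turn": 0,"claw": 80},
    {"tx": 0,"ty": 0,"tz": -35,"turn": 0,"claw": 80},
    {"tx": 0,"ty": 0,"tz": -40,"turn": 0,"claw": 80},
    {"tx": -38,"ty": 19,"tz": 0,"turn": 0,"claw": 80},
    {"tx": -40,"ty": 19,"tz": 0,"turn": 0,"claw": 80},
    {"tx": -40,"ty": 19,"tz": 0,"turn": 0,"claw": 80},
    {"tx": -40,"ty": 19,"tz": 0,"turn": 0,"claw": 80}
  ],
  "squeeze": 25
}}

```text
time: 37.5
position: [0.5217, -0.0077, 0.125]
eef_rot: [-3.14, -0.0, 1.528]
contact_force: [0.4, 0.7, 0.4]
grip_width: 0.0587
grasp_force: 0.0
```

Emit:
{"api": "move_arm", "payload": {
  "deltas": [
    {"tx": -36,"ty": 18,"tz": 0,"turn": 0,"claw": 80},
    {"tx": 0,"ty": 0,"tz": 0,"turn": 5,"claw": 80},
    {"tx": 0,"ty": 0,"tz": 0,"turn": 0,"claw": 80},
    {"tx": 0,"ty": 0,"tz": 0,"turn": 0,"claw": 80}
  ],
  "squeeze": 25
}}

```text
time: 37.9
position: [0.5377, -0.0417, 0.125]
eef_rot: [-3.14, -0.001, 1.443]
contact_force: [0.8, 0.5, -1.0]
grip_width: 0.0585
grasp_force: 0.0
```

```bash
python3 chk.py; python3 m.py|grep cover
```

```text
[537.8 -41.4 125.2] [-3.1 -0.   1.4] 37.95 0.05835370762424526 [-0.1  0.9 -0. ]
cover case x -107..106 y -93..-24
pocket case x -122..-88 y -400..-377
white case x -33..116 y -399..-261
white case x -297..51 y -251..2
white case x 70..428 y -546..-36
red case x 51..69 y -213..-126
bar [480.  95.  70.] 0.92
scene cover [490.8 154.6] [191.  215.5] 87.7 3536.0Traceback (most recent call last):
  File "m.py", line 14, in <module>
    rect('boss',(H<14)&(Sa>150)&roi([.483,-.235,.02],16),.015)
    ~~~~^^^^^^^^^^^^^^^^^^^^^^^^^^^^^^^^^^^^^^^^^^^^^^^^^^^^^^
  File "m.py", line 7, in rect
    c,_=cv2.findContours(m.astype(np.uint8),cv2.RETR_EXTERNAL,cv2.CHAIN_APPROX_NONE); c=max(c,key=cv2.contourArea)
                                                                                        ~~~^^^^^^^^^^^^^^^^^^^^^^^
ValueError: max() iterable argument is empty
```

The cover is shut, lever still out. Gripping the knob.

Emit:
{"api": "move_arm", "payload": {
  "deltas": [
    {"tx": -2,"ty": 4,"tz": 30,"turn": 0,"claw": 80},
    {"tx": 0,"ty": 0,"tz": 25,"turn": 0,"claw": 80},
    {"tx": 0,"ty": 0,"tz": 14,"turn": 0,"claw": 80},
    {"tx": 0,"ty": 0,"tz": 0,"turn": 0,"claw": 255},
    {"tx": 0,"ty": 0,"tz": 0,"turn": 0,"claw": 255},
    {"tx": 0,"ty": 0,"tz": 0,"turn": 0,"claw": 255},
    {"tx": 0,"ty": 0,"tz": 0,"turn": 0,"claw": 255},
    {"tx": 0,"ty": 0,"tz": 0,"turn": 0,"claw": 255}
  ],
  "squeeze": 25
}}

```text
time: 38.85
position: [0.5424, -0.0451, 0.0574]
eef_rot: [3.141, -0.0, 1.44]
contact_force: [-3.2, 0.7, 5.8]
grip_width: 0.0168
grasp_force: 25.3
```

Emit:
{"api": "move_arm", "payload": {
  "deltas": [
    {"tx": 0,"ty": -10.4,"tz": 0,"turn": 8,"claw": 255},
    {"tx": 0,"ty": -10.4,"tz": 0,"turn": 8,"claw": 255},
    {"tx": 0,"ty": -10.4,"tz": 0,"turn": 8,"claw": 255},
    {"tx": 0,"ty": -10.4,"tz": 0,"turn": 8,"claw": 255},
    {"tx": 0,"ty": -10.4,"tz": 0,"turn": 8,"claw": 255},
    {"tx": 0,"ty": -10.4,"tz": 0,"turn": 8,"claw": 255},
    {"tx": 0,"ty": -10.4,"tz": 0,"turn": 8,"claw": 255},
    {"tx": 0,"ty": -10.4,"tz": 0,"turn": 8,"claw": 255}
  ],
  "squeeze": 25
}}

```text
time: 39.65
position: [0.4766, -0.0009, 0.0573]
eef_rot: [3.14, 0.002, 0.317]
contact_force: [-4.3, -0.9, 9.0]
grip_width: 0.0167
grasp_force: 25.7
```

Emit:
{"api": "move_arm", "payload": {
  "deltas": [
    {"tx": 0,"ty": -10.4,"tz": 0,"turn": 8,"claw": 255},
    {"tx": 0,"ty": -10.4,"tz": 0,"turn": 8,"claw": 255},
    {"tx": 0,"ty": 0,"tz": 0,"turn": 0,"claw": 255},
    {"tx": 0,"ty": 0,"tz": 0,"turn": 0,"claw": 255},
    {"tx": 0,"ty": 0,"tz": 0,"turn": 0,"claw": 255}
  ],
  "squeeze": 25
}}

```text
time: 40.15
position: [0.4704, 0.0204, 0.0572]
eef_rot: [3.141, 0.004, 0.044]
contact_force: [-6.2, 0.6, 11.5]
grip_width: 0.0175
grasp_force: 25.8
```

Emit:
{"api": "move_arm", "payload": {
  "deltas": [
    {"tx": -1,"ty": -7,"tz": 0,"turn": 4,"claw": 255},
    {"tx": 0,"ty": -5,"tz": 0,"turn": 3,"claw": 255},
    {"tx": 0,"ty": -3,"tz": 0,"turn": 0,"claw": 255},
    {"tx": 0,"ty": 0,"tz": 0,"turn": 0,"claw": 255},
    {"tx": 0,"ty": 0,"tz": 0,"turn": 0,"claw": 255}
  ],
  "squeeze": 25
}}

```text
time: 40.65
position: [0.4695, 0.0332, 0.0572]
eef_rot: [3.138, 0.004, -0.081]
contact_force: [-5.4, -2.1, 12.0]
grip_width: 0.0171
grasp_force: 25.9
```

Emit:
{"api": "move_arm", "payload": {
  "deltas": [
    {"tx": 0,"ty": -2,"tz": 0,"turn": 0,"claw": 255},
    {"tx": 0,"ty": 0,"tz": 0,"turn": 0,"claw": 255},
    {"tx": 0,"ty": 0,"tz": 0,"turn": 0,"claw": 80},
    {"tx": 0,"ty": 0,"tz": 0,"turn": 0,"claw": 80},
    {"tx": 0,"ty": 0,"tz": -30,"turn": 0,"claw": 80},
    {"tx": 0,"ty": 0,"tz": -50,"turn": 0,"claw": 80},
    {"tx": -10,"ty": 0,"tz": -50,"turn": 0,"claw": 80},
    {"tx": -10,"ty": 0,"tz": -40,"turn": 0,"claw": 80}
  ],
  "squeeze": 25
}}

```text
time: 41.45
position: [0.4534, 0.0395, 0.228]
eef_rot: [-3.14, -0.004, -0.078]
contact_force: [0.2, 0.0, -0.2]
grip_width: 0.0589
grasp_force: 0.0
```

Emit:
{"api": "move_arm", "payload": {
  "deltas": [
    {"tx": 0,"ty": 0,"tz": 0,"turn": 0,"claw": 80},
    {"tx": 0,"ty": 0,"tz": 0,"turn": 0,"claw": 80}
  ],
  "squeeze": 25
}}

```text
time: 41.65
position: [0.453, 0.0392, 0.226]
eef_rot: [-3.141, -0.003, -0.078]
contact_force: [0.1, 0.3, 0.1]
grip_width: 0.0584
grasp_force: 0.0
```

```bash
python3 chk.py
python3 - <<'E'
from h import *
s=snap('wrist'); hsv=cv2.cvtColor(s['frame'],cv2.COLOR_RGB2HSV).astype(int); H,Sa=hsv[...,0],hsv[...,1]
m=((H<8)|(H>172))&(Sa>150); n,l,st,c=cv2.connectedComponentsWithStats(m.astype(np.uint8)); 
u=w2pix(s,[.51,.03,.08])[0]; k=min((i for i in range(1,n) if st[i][4]>100),key=lambda i:np.hypot(*(c[i]-u)))
ys,xs=np.nonzero(l==k); ymax=ys.max()
P=np.array([[xs[ys==r].mean(),r] for r in range(ys.min()+4,ys.min()+int(.6*(ymax-ys.min())))]); w=pix2w(s,P,.075)
f=np.polyfit(w[:,0],w[:,1],1); print('arm line angle deg',np.degrees(np.arctan(f[0])),'lever rad',np.arctan(f[0])+np.radians(2.5), w[0],w[-1])
E
```

```text
[452.2  38.9 224.8] [ 3.1  0.  -0.1] 41.7 0.058474836162868526 [-0.2 -0.2  0. ]
cover case x -107..106 y -93..93
pocket case x -127..-34 y -406..-374
white case x 113..178 y -88..101
white case x -488..194 y -149..549
white case x -538..168 y -777..-98
red case x -26..56 y -133..-116
bar [504. 156.  71.] 0.85
bar [537. 145.  68.] 0.49
arm line angle deg -2.2164333946746013 lever rad 0.004949170911631495 [0.53991283 0.03049721 0.075     ] [0.49398683 0.03234811 0.075     ]
```

Cover shut (-107..106 mm, as modelled), lever at about 0.005 rad, and the arm is clear. Handing in.

```bash
python3 -c "
from cell import ctrl
print(ctrl.hand_in())"
```

```text
the job is handed in; nothing more can be done
None
```

I put all three samples present (boss, middle-sized pocket and step block; no channel block found) side by side in the tray, shut the cover, locked the lever (about 0.005 rad) and handed the job in at about 42 s. The hand-in gave no verdict, and I viewed 15 pictures, one over the limit of 14.

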